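Fill the table caddy with the right seasonings

TASK

Get the seasoning caddy ready for the table: raise the green flap and leave it standing up, then stand the dark pepper mill, the red-lidded mustard jar and the red-capped spice jar each in the well made for its size (mustard in the widest, mill in the middle-sized, spice jar in the narrow one under the flap), upright and right down on the well's floor. The pale mill, the black-lidded jam jar and the green-capped spice jar do not belong: leave them standing where they are.

Things in the scene. Friction and masses are not known exactly. Their poses are not given: they have to be found in the camera images.
- well_large: Pale wood block 98 x 98 x 55 mm, one of three 102 mm apart (any order) in a fixed dark tray with 62 mm high steel end handles. Round well 86 mm wide (widest), 45 mm deep, fits the mustard jar. Origin: centre of block's underside, 8 mm above the worktop; x away from the robot, y left along the row, z up = well axis; well floor at z = 10 mm, top at z = 55 mm.
- well_medium: Second block, of the same size, origin, axes, well depth and floor height as well_large; its round well is 74 mm wide (the middle size) and fits the pepper mill.
- well_small: Third block, of the same size, origin, axes, well depth and floor height as well_large; its round well is 60 mm wide (the narrowest) and fits the spice jar. Only this block has a green flap, which covers the well at the start and is raised up and back towards +x; its hinge axis runs along the block's y through x = 44, z = 57 mm of this frame.
- flap (a joint): Green flap on well_small: 0 rad shut, 1.57 upright, 1.9 stop; starts at 0 to 0.25. Plate 5 mm thick, 92 wide, out to 88 mm from the hinge; then a tongue 28 mm wide (y), 10 thick, to 132 mm, jutting towards the robot (shut: z = 57 to 67 mm). Pinched by its sides (fingers close along y) about 117 mm from the hinge, it pivots between the pads. Stiff hinge (0.08 N m): stays where left.
- pepper_mill: Turned dark brown wooden pepper mill with a small metal button on top, 165 mm tall; foot 58 mm wide, head 48 mm wide between 120 and 154 mm of height, fixed to it. 0.14 to 0.22 kg. Stands upright; origin at the centre of its underside, z up. Goes into well_medium.
- mustard_jar: Glass jar of yellow mustard with a red lid and dark label, 70 mm wide, 101 mm tall (lid 66 mm wide, from 90 mm up). 0.43 to 0.64 kg. Stands upright; origin at the centre of its underside, z up. Goes into well_large.
- spice_jar: Slim glass spice jar with a red cap, 45 mm wide, 106 mm tall (glass 42 mm wide, cap from 85 mm up). 0.09 to 0.13 kg. Stands upright; origin at the centre of its underside, z up. Goes into well_small.
- pale_mill: Look-alike to leave alone: mill of pale wood, 54 mm wide, 165 mm tall, 0.18 kg. Origin at the centre of its underside.
- jam_jar: Look-alike to leave alone: glass jar of pink jam with a black lid, 70 mm wide, 101 mm tall, 0.32 kg. Origin at the centre of its underside.
- green_spice_jar: Look-alike to leave alone: slim jar with a green cap, 43 mm wide, 106 mm tall, 0.11 kg. Origin at the centre of its underside.
Mind the look-alikes: they are no part of the job. Leave any blue look-alike of the spice_jar alone.

How it is judged:
At the end, for the whole second after the job is handed in: Flap raised past 1.2 rad. Mustard jar in the large, mill in the medium, spice jar in the small well: each within 12 mm of the well axis, underside 4 to 16 mm above the block's underside, tilt under 0.12 rad, at rest. Look-alikes within 40 mm of their starts, tilt under 0.2 rad (value of joint flap above 1.2 rad and horizontal distance between mustard_jar and well_large below 0.012 m and z of mustard_jar in the frame of well_large between 0.004 and 0.016 m and angle between each of mustard_jar, pepper_mill, spice_jar's own z axis and vertical below 0.12 rad and linear speed of each of mustard_jar, pepper_mill, spice_jar below 0.02 m/s and horizontal distance between pepper_mill and well_medium below 0.012 m and z of pepper_mill in the frame of well_medium between 0.004 and 0.016 m and horizontal distance between spice_jar and well_small below 0.012 m and z of spice_jar in the frame of well_small between 0.004 and 0.016 m and distance of each of jam_jar, pale_mill, green_spice_jar from where it was at the start of the episode below 0.04 m and angle between each of jam_jar, pale_mill, green_spice_jar's own z axis and vertical below 0.2 rad); the robot touches nothing.
It fails at once if the jam jar is shifted by more than 40 mm or tipped over (distance of jam_jar from where it was at the start of the episode above 0.04 m or angle between jam_jar's own z axis and vertical above 0.5 rad).
It fails at once if the pale mill is shifted by more than 40 mm or tipped over (distance of pale_mill from where it was at the start of the episode above 0.04 m or angle between pale_mill's own z axis and vertical above 0.5 rad).
It fails at once if the green-capped spice jar is shifted by more than 40 mm or tipped over (distance of green_spice_jar from where it was at the start of the episode above 0.04 m or angle between green_spice_jar's own z axis and vertical above 0.5 rad).
It also fails if it takes over 141 s, if anything falls off the work surface, if the arm or the gripper's body presses on something with over 40 N, if the wrist force passes 120 N, or if a joint passes its speed limit or range.

ROBOT

A 6-joint arm with a two-finger parallel gripper is mounted at the origin on a cart in front of the work surface, level with it; the furniture and walls round the work are solid. World frame = base frame: x ahead of the robot, y to its left, z up, the work surface at z = 0. Lengths are in m, angles in rad, forces in N, time in s.
With the tool pointing down it reaches from about 0.4 to 0.925 m from the base axis. Payload 3.4 kg.
Tool frame: the origin (TCP) lies at the very end of the fingers, on their centre line; the grasp point (between the pads) lies 19 mm behind it; z points along the fingers, y is the direction in which the jaws open and shut (so a half turn about z gives the same grasp; the last joint's range is limited). The gripper opens to 85 mm and grips with 20 to 120 N. Pads are 22 mm wide; open, the fingers measure 114 mm over their backs; the gripper's body (76 mm by 85 mm) begins 54 mm behind the grasp point. The pads swing forward as they close: fully open they stand 13 mm farther back than shut.
Start: joints at [1.127, 0.307, 1.506, -0, 1.328, -0.073], TCP at [0.208, 0.536, 0.231] pointing down, gripper open.
Joint ranges: [-3.12, 3.12], [-1.05, 2.28], [0.14, 2.33], [-1.42, 4.57], [0.1, 2.73], [-2.68, 2.68]. Speed limits (rad/s): [2.57, 2.57, 3.14, 3.14, 3.14, 3.14].

INTERFACE

Orientations are given as a 3x3 rotation matrix whose columns are the frame's x, y, z axes.
In Python, from station import bot gives the robot as it stands. The module is installed in compiled form; this text tells all that it offers.
- The arm moves only by the tool arm_command, never from a script. Its argument "moves" is a list of rows, each an object with "slide": the shift along the tool's x, y, z in mm, a list of three; "delta_rot": the turn, a rotation vector about the tool's x, y, z in units of 6 degrees (1.0 is 6 degrees), a list of three; "fingers": the opening, from 0 (shut) to 1 (fully open). A call has 1 to 5 rows; each row shifts and turns the commanded pose from where the row before left it, along the tool's axes as they then stand; what a row does not reach is not made up. A row lasts 1/8 s, in which the tool goes at most 62.5 mm and 10.7 degrees, less where a joint would pass 70% of its speed; a pose out of reach is approached as far as the arm can. A call with a gripper value outside its range is refused whole. The fingers move at their own pace and stop on an object; "squeeze" is the grip in N (left out, the last holds). Time passes only in rows, so rows that do not move let the fingers close. It gives the time, the measured TCP pose, the force and the opening at its end, in the units of the state.
- bot.sense(): the state, without advancing time (a new reading comes with each control period).
- bot.capture(name): name is "scene" or "top" or "wrist"; returns a dict with "frame" (384x512x3 uint8, red, green, blue), "depth" (384x512 float32, m along the optical axis (not along the pixel's ray), 0 where there is no reading), "K" (3x3 intrinsics, pixels), "R" (3x3) and "t" (3): a world point X has camera coordinates R X + t. Camera axes: x right, y down, z forward; pixel columns grow to the right and rows downward; lengths in m; the calibration is good to about 2 mm. The wrist camera is an equidistant fisheye: a pixel r from the principal point sees the ray r / f radians off the axis. A picture is of the moment at which its call begins.
- bot.finish_job(): hands the job in, once; it reports no verdict.
The state is a dict: "clock": time; "joint_positions": joint angles; "joint_velocities": joint speeds; "tau": joint torques, N m; "ee_pos": TCP position; "orientation": TCP orientation; "contact_force": force on the tool from outside, world axes, zero at the start; "moment": the same for the moment, N m; "finger_gap": opening from 0.0 (shut) to 1.0 (fully open).
Only numpy, scipy, OpenCV 4.12 (cv2) and the standard library are available. Lean on these libraries where they do the work, as an engineer would, in place of code of your own. Each camera call takes 0.05 s, during which the arm holds its last target.

## Working session

There is one attempt and no reset: what is moved stays moved. The work goes in short steps, Python scripts to look and compute and a tool call to move; the robot and the scene stay as the last step left them, time stands still between calls to the robot, and variables do not carry over. Pictures are saved under pics/ and viewed, and the job is handed in when it is done.

Besides the shell and the picture viewer there is one more tool, called after ">>>" as a command line: name --argument value ..., lists and objects as JSON in quotes. arm_command: Moves the arm, as the interface text tells. Its arguments: {"type":"object","properties":{"moves":{"type":"array","items":{"type":"object","properties":{"slide":{"type":"array","items":{"type":"number"}},"delta_rot":{"type":"array","items":{"type":"number"}},"fingers":{"type":"number"}}}},"squeeze":{"type":"number"}},"required":["moves"]}

```bash
mkdir -p pics
cat > h.py <<'E'
import numpy as np, cv2
from station import bot
def snap(n,fn):
    c=bot.capture(n); cv2.imwrite(f'pics/{fn}.png',c['frame'][:,:,::-1]); np.savez(f'{fn}.npz',**c); return c
def world(c,u,v,d=None):
    if d is None: d=c['depth'][v,u]
    K=c['K']; p=np.array([(u-K[0,2])/K[0,0]*d,(v-K[1,2])/K[1,1]*d,d]); return c['R'].T@(p-c['t'])
def cloud(c):
    K=c['K'];d=c['depth'];v,u=np.indices(d.shape)
    P=np.stack([(u-K[0,2])/K[0,0]*d,(v-K[1,2])/K[1,1]*d,d],-1)
    return (P-c['t'])@c['R']
E
python3 - <<'E'
from h import *
for n in ['scene','top','wrist']: 
    c=snap(n,n+'0'); print(n,c['K'].round(1).tolist(),(-c['R'].T@c['t']).round(3),c['R'].round(3).tolist())
s=bot.sense(); print(s)
E
```

```text
scene [[385.2, 0.0, 255.1], [0.0, 385.2, 190.9], [0.0, 0.0, 1.0]] [-0.145  0.065  1.199] [[-0.195, -0.981, 0.011], [-0.843, 0.162, -0.513], [0.501, -0.109, -0.858]]
top [[441.3, 0.0, 257.7], [0.0, 441.3, 186.3], [0.0, 0.0, 1.0]] [ 0.198 -0.077  1.499] [[0.119, -0.993, 0.002], [-0.97, -0.116, -0.213], [0.212, 0.023, -0.977]]
wrist [[297.3, 0.0, 256.3], [0.0, 297.3, 194.2], [0.0, 0.0, 1.0]] [0.129 0.566 0.374] [[0.364, 0.932, -0.002], [0.881, -0.343, 0.324], [0.302, -0.12, -0.946]]
{'clock': 0.15, 'joint_positions': array([ 1.12650557e+00,  3.07384262e-01,  1.50734875e+00, -1.68795095e-05,
        1.32838737e+00, -7.34763081e-02]), 'joint_velocities': array([ 5.54036548e-05, -2.77572604e-03, -4.24395489e-03,  3.19941319e-04,
        3.41016264e-04, -4.91433536e-05]), 'tau': array([ 5.27663178e-04, -4.57974672e+01, -2.52221417e+01, -3.32419841e-04,
        8.48344906e-03, -2.44622004e-05]), 'ee_pos': array([0.20815962, 0.53544692, 0.2306116 ]), 'orientation': array([[-9.32033961e-01,  3.62370368e-01, -6.41848556e-04],
       [ 3.62370924e-01,  9.32032935e-01, -1.38645126e-03],
       [ 9.58151386e-05, -1.52480692e-03, -9.99998833e-01]]), 'contact_force': array([-0.44254279, -0.10766874,  0.68884966]), 'moment': array([0.04597876, 0.06444302, 0.04523838]), 'finger_gap': 1.0059480424450826}
```

View pics/scene0.png

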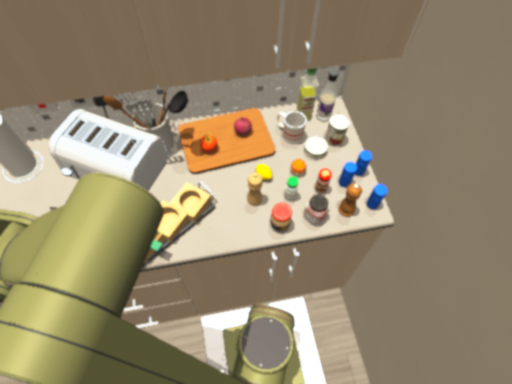

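View pics/top0.png

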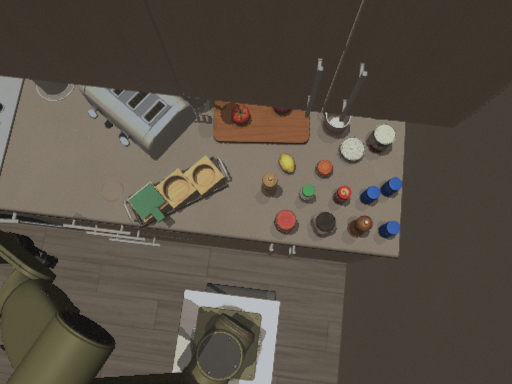

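View pics/wrist0.png

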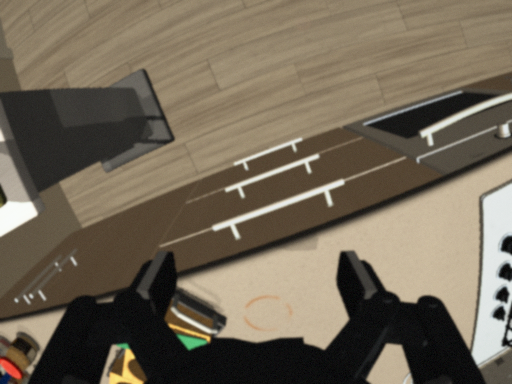

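Run:
```python
from h import *
t=cv2.imread('pics/top0.png'); s=cv2.imread('pics/scene0.png')
cv2.imwrite('pics/tc1.png',cv2.resize(t[120:250,250:410],None,fx=4.5,fy=4.5,interpolation=cv2.INTER_CUBIC))
cv2.imwrite('pics/tc2.png',cv2.resize(t[140:240,100:250],None,fx=5,fy=5,interpolation=cv2.INTER_CUBIC))
cv2.imwrite('pics/sc1.png',cv2.resize(s[100:240,230:400],None,fx=4,fy=4,interpolation=cv2.INTER_CUBIC))
```

```text
(no output)
```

View pics/tc1.png

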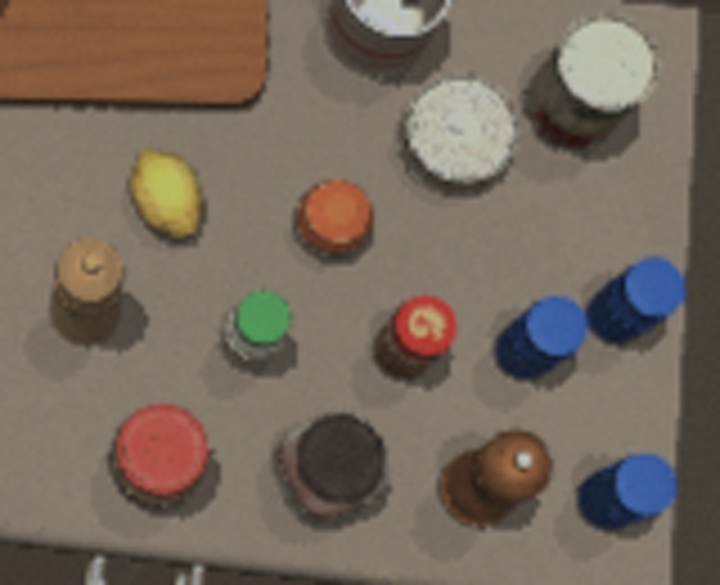

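View pics/tc2.png

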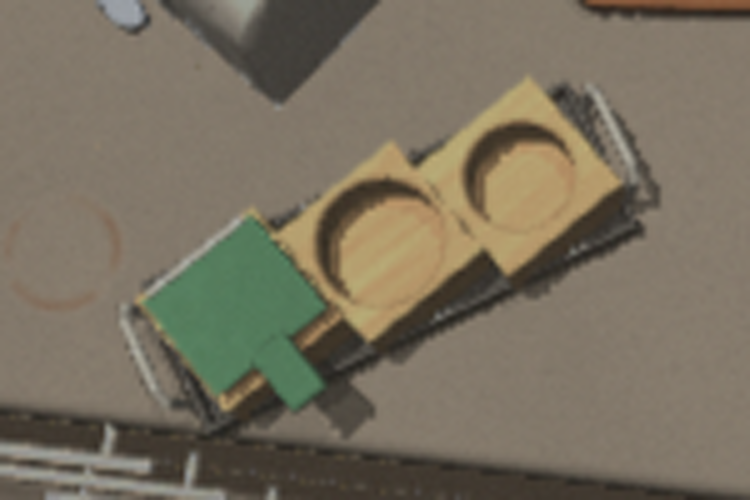

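View pics/sc1.png

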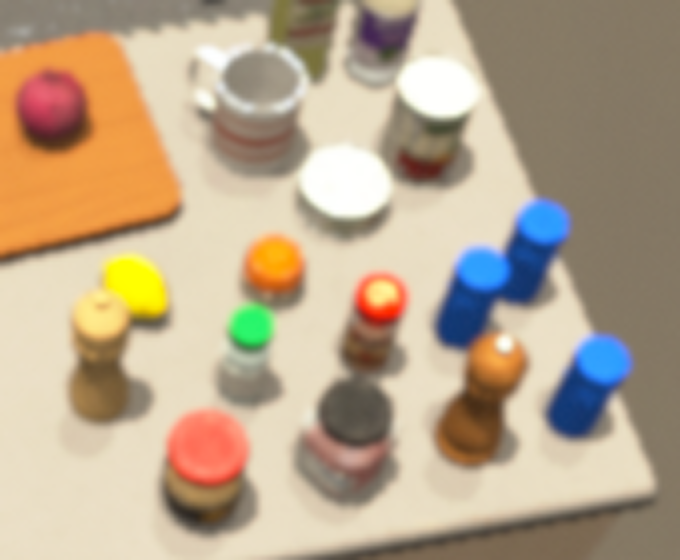

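```bash
cat >> h.py <<'E'
def ray(c,u,v,z):
    K=c['K'];o=-c['R'].T@c['t'];d=c['R'].T@np.array([(u-K[0,2])/K[0,0],(v-K[1,2])/K[1,1],1.]);return o+d*(z-o[2])/d[2]
E
python3 - <<'E'
from h import *
box={'top':dict(mustard=(286,221),spice=(344,192),mill=(364,224),pale=(270,181),jam=(326,223),green=(308,190),blue1=(373,193),blue2=(394,185),blue3=(392,228)),
}
H=dict(mustard=.101,spice=.106,mill=.154,pale=.154,jam=.101,green=.106,blue1=.1,blue2=.1,blue3=.1)
c=bot.capture('top');P=cloud(c);hsv=cv2.cvtColor(c['frame'],cv2.COLOR_RGB2HSV)
for n,(u,v) in box['top'].items():
    w=np.zeros(P.shape[:2],bool);w[v-14:v+15,u-14:u+15]=1
    zt=np.percentile(P[v-3:v+4,u-3:u+4,2],80)
    m=w&(P[...,2]>zt-.012)&(P[...,2]<zt+.02)
    q=P[m]; print(n,'z',zt.round(3),'median',np.median(q,0).round(3),'mid',((q.min(0)+q.max(0))/2).round(3),'ext',np.ptp(q,axis=0).round(3),hsv[v,u])
g=cv2.inRange(hsv,(50,80,40),(85,255,255)).astype(bool); g[:,:100]=0;g[:,250:]=0
q=P[g];print('flap z range',q.min(0),q.max(0),len(q))
# plane of flap
a=np.linalg.lstsq(np.c_[q[:,:2],np.ones(len(q))],q[:,2],rcond=None)[0];print('plane',a,'tilt',np.arctan(np.hypot(*a[:2])))
h=(P[...,2]>.055)&(P[...,2]<.075);h[:,:105]=0;h[:,245:]=0;h[:150]=0;h[240:]=0
cv2.imwrite('pics/mask.png',cv2.resize((h*255).astype(np.uint8)[140:240,100:250],None,fx=5,fy=5,interpolation=0))
z=P[140:240,100:250,2];cv2.imwrite('pics/z.png',cv2.resize(np.clip(z*1500+20,0,255).astype(np.uint8),None,fx=5,fy=5,interpolation=0))
E
```

```text
mustard z 0.102 median [ 0.404 -0.144  0.099] mid [ 0.405 -0.143  0.1  ] ext [0.064 0.064 0.019] [  3 149 176]
spice z 0.108 median [ 0.515 -0.323  0.105] mid [ 0.515 -0.322  0.106] ext [0.043 0.04  0.016] [ 11 128 180]
mill z 0.16 median [ 0.417 -0.384  0.152] mid [ 0.417 -0.384  0.158] ext [0.035 0.035 0.019] [ 12 140 120]
pale z 0.157 median [ 0.517 -0.079  0.15 ] mid [ 0.518 -0.078  0.155] ext [0.042 0.04  0.02 ] [ 15 110 167]
jam z 0.102 median [ 0.414 -0.271  0.099] mid [ 0.414 -0.272  0.099] ext [0.061 0.062 0.018] [17 43 53]
green z 0.107 median [ 0.507 -0.205  0.104] mid [ 0.507 -0.205  0.104] ext [0.037 0.037 0.016] [ 63 116 152]
blue1 z 0.108 median [ 0.525 -0.415  0.105] mid [ 0.526 -0.416  0.105] ext [0.042 0.044 0.018] [110 162 165]
blue2 z 0.108 median [ 0.563 -0.484  0.105] mid [ 0.558 -0.471  0.104] ext [0.055 0.065 0.016] [110 161 165]
blue3 z 0.108 median [ 0.419 -0.484  0.105] mid [ 0.419 -0.484  0.105] ext [0.043 0.041 0.015] [110 160 164]
flap z range [ 0.19836784 -0.0765159   0.0641144 ] [0.47436633 0.36908016 1.49910887] 544
plane [-0.75448166 -2.12831981  1.04895597] tilt 1.153903063764268
```

View pics/z.png

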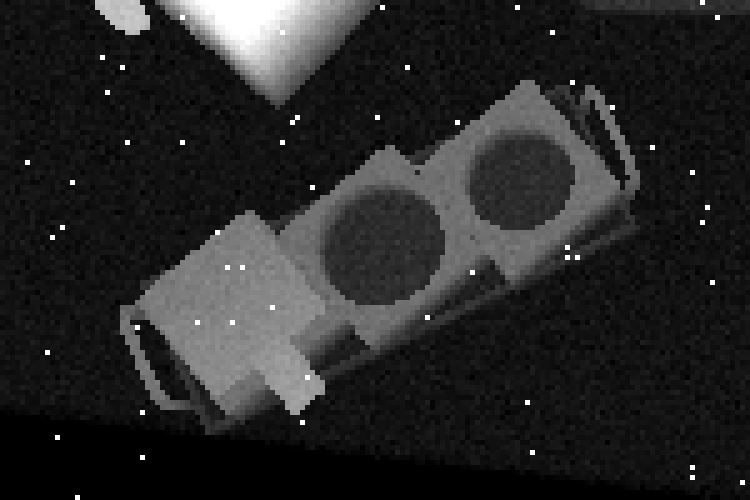

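Run:
```python
from h import *
c=bot.capture('top');P=cloud(c);hsv=cv2.cvtColor(c['frame'],cv2.COLOR_RGB2HSV)
C={}
for n,(u,v),r in (('large',(177,189),16),('med',(204,176),14)):
    low=((P[...,2]<.057)*255).astype(np.uint8)
    k,lab,st,ce=cv2.connectedComponentsWithStats(low,connectivity=4)
    m=(lab==lab[v,u])
    p=np.array([ray(c,a,b,.063) for b,a in zip(*np.nonzero(m))])
    area=len(p); 
    ext=np.ptp(p,axis=0); C[n]=(p[:,:2].min(0)+p[:,:2].max(0))/2
    print(n,area,'mid',C[n].round(4),'mean',p.mean(0).round(4),'ext',ext.round(3))
    C[n]=p[:,:2].mean(0)
d=C['med']-C['large'];print('sep',np.linalg.norm(d),'yaw of y axis',np.degrees(np.arctan2(-d[1],-d[0])))
yh=-d/np.linalg.norm(d);xh=np.array([yh[1],-yh[0]]);print('xh',xh,'yh',yh,'small est',C['large']+.102*yh)
g=cv2.inRange(hsv,(50,80,40),(85,255,255)).astype(bool)&(abs(P[...,2]-.08)<.05); g[:,:100]=0;g[:,250:]=0
q=P[g];a=np.linalg.lstsq(np.c_[q[:,:2],np.ones(len(q))],q[:,2],rcond=None)[0]
print('plane',a,'slope along x',a[:2]@xh,'y',a[:2]@yh)
L=np.c_[(q[:,:2]-(C['large']+.102*yh))@xh,(q[:,:2]-(C['large']+.102*yh))@yh,q[:,2]]
print('flap local ext',L.min(0).round(3),L.max(0).round(3))
t=L[L[:,0]<-.055];print('tongue',t.min(0).round(3),t.max(0).round(3),t.mean(0).round(3)); 
for lo in np.arange(-.09,.05,.02):
    b=L[(L[:,0]>lo)&(L[:,0]<lo+.02)]
    if len(b): print(lo.round(2),b[:,1].mean().round(4),np.ptp(b[:,1]).round(3),np.median(b[:,2]).round(4))
```

```text
large 494 mid [0.4711 0.2269] mean [0.4707 0.2279 0.063 ] ext [0.083 0.087 0.   ]
med 367 mid [0.5271 0.1413] mean [0.5265 0.1429 0.063 ] ext [0.072 0.074 0.   ]
sep 0.10166908068510293 yaw of y axis 123.25270329451351
xh [0.83626029 0.54833269] yh [-0.54833269  0.83626029] small est [0.41480144 0.3132412 ]
plane [-0.12540994 -0.14214924  0.17225601] slope along x -0.18282042176347746 y -0.050107395663474164
flap local ext [-0.079 -0.05   0.064] [0.048 0.048 0.096]
tongue [-0.079 -0.031  0.083] [-0.055 -0.005  0.096] [-0.067 -0.018  0.09 ]
-0.09 -0.0182 0.022 0.0912
-0.07 -0.0175 0.026 0.089
-0.05 0.0041 0.056 0.0827
-0.03 -0.0018 0.088 0.0786
-0.01 -0.0003 0.087 0.0751
0.01 0.0036 0.088 0.0716
0.03 -0.0081 0.069 0.0698
```

```bash
cat >> h.py <<'E'
xh=np.array([0.8363,0.5483]);yh=np.array([-.5483,.8363]);LG=np.array([.4707,.2278]);MD=LG-.102*yh;SM=LG+.102*yh
def blk(b,x,y): return b+x*xh+y*yh
def go(p,az=None,n=None):
    """print tool-frame shift (mm) and turn (6deg units); slide axes: current"""
    s=bot.sense();R=s['orientation'];d=np.asarray(p)-s['ee_pos'];t=R.T@d*1000
    print('clk',round(s['clock'],2),'ee',s['ee_pos'].round(4),'gap',round(s['finger_gap'],3),'F',s['contact_force'].round(1),'tilt',np.degrees(np.arccos(-R[2,2])).round(2))
    a=np.degrees(np.arctan2(R[1,1],R[0,1]))
    if az is not None:
        da=(az-a+90)%180-90; u=-da/6
        print('az_y',a.round(1),'turn units z',u.round(2),'alt',(u-np.sign(u)*30).round(2))
        # slides if rotated first
        Rz=cv2.Rodrigues(np.array([0,0,np.radians(-da)]))[0]; print('slide if turned first',((R@Rz).T@d*1000).round(1))
        B=R@Rz; print('small level fix (tool rotvec units) ',)
    print('slide now',t.round(1),'dist',np.linalg.norm(t).round(1))
E
python3 - <<'E'
from h import *
c=np.load('top0.npz');P=cloud(c)
D=P[...,:2]-SM
lx=D@xh;ly=D@yh
m=(lx>.055)&(lx<.2)&(abs(ly)<.08)&(P[...,2]>.03)&(P[...,2]<.4)
q=np.c_[lx[m],ly[m],P[...,2][m]]
for a in np.arange(.05,.2,.02):
    b=q[(q[:,0]>a)&(q[:,0]<a+.02)]
    if len(b):print(a.round(2),len(b),b[:,1].min().round(3),b[:,1].max().round(3),b[:,2].max().round(3))
p=blk(SM,-.070,-.018);print(p)
go([*p,.15],123.25)
E
```

```text
0.05 6 -0.034 -0.02 0.075
0.11 2 -0.077 -0.077 0.05
0.13 41 -0.08 -0.066 0.161
0.15 45 -0.08 -0.059 0.166
0.17 74 -0.08 -0.017 0.177
0.19 61 -0.08 -0.009 0.176
[0.3661018 0.2596682]
clk 0.25 ee [0.2082 0.5356 0.2308] gap 1.003 F [-1.2  0.   0.1] tilt 0.06
az_y 68.8 turn units z -9.08 alt 20.92
slide if turned first [  19.2 -317.3   81. ]
small level fix (tool rotvec units) 
slide now [-247.1 -199.9   81. ] dist 328.0
```

>>> arm_command --moves '[{"slide":[0,0,0],"delta_rot":[0,0,-1.7],"fingers":1},{"slide":[0,0,0],"delta_rot":[0,0,-1.7],"fingers":1},{"slide":[0,0,0],"delta_rot":[0,0,-1.7],"fingers":1},{"slide":[0,0,0],"delta_rot":[0,0,-1.7],"fingers":1},{"slide":[0,0,0],"delta_rot":[0,0,-1.7],"fingers":1}]' --squeeze 40

```text
clock: 0.88
ee_pos: [0.2083, 0.5358, 0.2311]
orientation: [[-0.865, -0.501, -0.0], [-0.501, 0.865, -0.0], [0.0, -0.0, -1.0]]
contact_force: [0.7, -0.1, -0.3]
finger_gap: 0.999
```

```bash
python3 -c "
from h import *
go([.3661,.2597,.15],123.25)"
```

```text
clk 0.88 ee [0.2083 0.5358 0.2311] gap 0.999 F [ 0.7 -0.1 -0.3] tilt 0.02
az_y 120.1 turn units z -0.53 alt 29.47
slide if turned first [  19.4 -317.4   81.2]
small level fix (tool rotvec units) 
slide now [   1.9 -318.    81.2] dist 328.2
```

>>> arm_command --moves '[{"slide":[0,-56,12],"delta_rot":[0,0,-0.55],"fingers":1},{"slide":[4,-60,10],"fingers":1},{"slide":[4,-60,10],"fingers":1},{"slide":[4,-60,10],"fingers":1},{"slide":[4,-60,10],"fingers":1}]'

```text
schema error: expected keys slide, delta_rot, fingers
```

```bash
python3 -c "
from h import *
go([.3661,.2597,.15],123.25)
snap('wrist','w1');snap('scene','s1')"
```

```text
clk 0.88 ee [0.2083 0.5358 0.2311] gap 0.999 F [ 0.7 -0.1 -0.3] tilt 0.02
az_y 120.1 turn units z -0.53 alt 29.47
slide if turned first [  19.4 -317.4   81.2]
small level fix (tool rotvec units) 
slide now [   1.9 -318.    81.2] dist 328.2
```

View pics/w1.png

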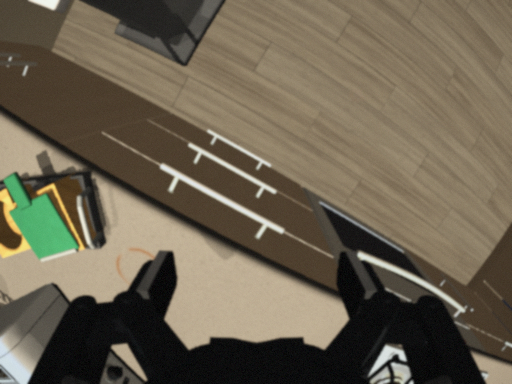

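View pics/s1.png

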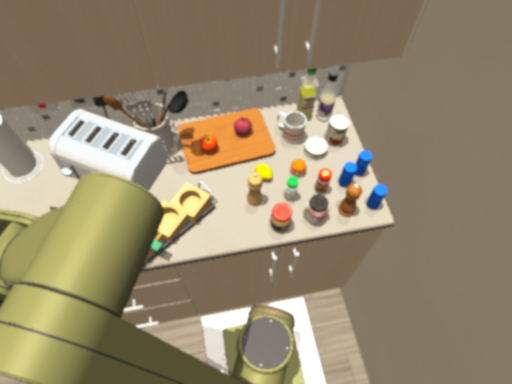

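The move was refused because every row needs all three keys. In the wrist view the flap sits at (45,225), with the tongue at (15,190).

>>> arm_command --moves '[{"slide":[0,-56,12],"delta_rot":[0,0,-0.55],"fingers":1},{"slide":[4,-60,10],"delta_rot":[0,0,0],"fingers":1},{"slide":[4,-60,10],"delta_rot":[0,0,0],"fingers":1},{"slide":[4,-60,10],"delta_rot":[0,0,0],"fingers":1},{"slide":[4,-60,10],"delta_rot":[0,0,0],"fingers":1}]'

```text
clock: 1.6
ee_pos: [0.3545, 0.2759, 0.1793]
orientation: [[-0.84, -0.543, 0.001], [-0.543, 0.84, 0.001], [-0.001, -0.0, -1.0]]
contact_force: [0.9, -0.4, -0.5]
finger_gap: 0.999
```

```bash
python3 -c "
from h import *
go([.3661,.2597,.15],123.25)
snap('wrist','w2');snap('top','t2')"
```

```text
clk 1.6 ee [0.3545 0.2759 0.1793] gap 0.999 F [ 0.9 -0.4 -0.5] tilt 0.06
az_y 122.9 turn units z -0.06 alt 29.94
slide if turned first [ -0.8 -19.9  29.3]
small level fix (tool rotvec units) 
slide now [ -0.9 -19.9  29.3] dist 35.4
```

View pics/w2.png

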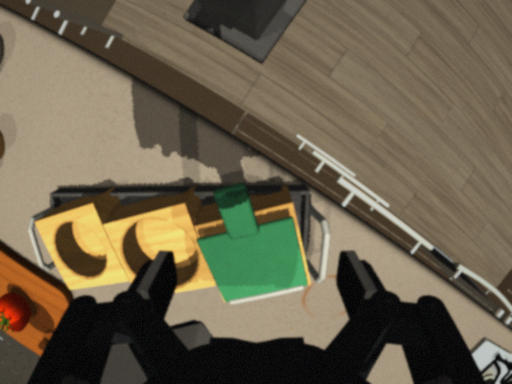

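View pics/t2.png

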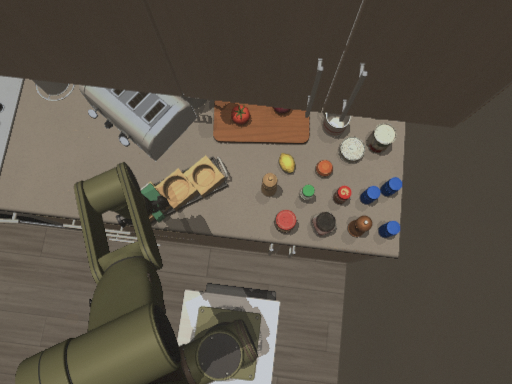

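```bash
cat >> h.py <<'E'
def wcloud(c):
    K=c['K'];d=c['depth'];v,u=np.indices(d.shape)
    x=(u-K[0,2])/K[0,0];y=(v-K[1,2])/K[1,1];th=np.hypot(x,y)+1e-9
    s=np.tan(np.minimum(th,1.5))/th
    P=np.stack([x*s*d,y*s*d,d],-1);return (P-c['t'])@c['R']
E
python3 - <<'E'
from h import *
c=np.load('w2.npz');P=wcloud(c);hsv=cv2.cvtColor(c['frame'],cv2.COLOR_RGB2HSV)
g=cv2.inRange(hsv,(50,80,40),(85,255,255)).astype(bool)&(P[...,2]>.04)&(P[...,2]<.15)
q=P[g];L=np.c_[(q[:,:2]-SM)@xh,(q[:,:2]-SM)@yh,q[:,2]]
print(L.min(0),L.max(0))
for lo in np.arange(-.1,.06,.01):
    b=L[(L[:,0]>lo)&(L[:,0]<lo+.01)]
    if len(b)>5: print(lo.round(2),len(b),np.percentile(b[:,1],[2,98]).round(4),np.median(b[:,2]).round(4))
for n,b in(('L',LG),('M',MD)):
    D=P[...,:2]-b; m=(np.hypot(D@xh,D@yh)<.06)&(P[...,2]>.01)&(P[...,2]<.03)
    print(n,m.sum(),P[m].mean(0))
E
```

```text
[-0.08491524 -0.05199193  0.07006795] [0.05237765 0.05368067 0.09554693]
-0.09 131 [-0.0268 -0.0071] 0.0926
-0.08 377 [-0.0319 -0.0045] 0.0935
-0.07 366 [-0.0296 -0.0021] 0.0921
-0.06 337 [-0.0272  0.0006] 0.0907
-0.05 607 [-0.0235  0.034 ] 0.0871
-0.04 642 [-0.0421  0.0364] 0.0822
-0.03 875 [-0.0497  0.0382] 0.0812
-0.02 822 [-0.0471  0.0409] 0.0798
-0.01 750 [-0.0449  0.0433] 0.0784
-0.0 717 [-0.0419  0.046 ] 0.0768
0.01 668 [-0.0395  0.0488] 0.0755
0.02 635 [-0.0372  0.0512] 0.074
0.03 449 [-0.0353  0.0431] 0.0729
0.04 165 [-0.0334  0.0076] 0.0722
0.05 7 [-0.0312 -0.028 ] 0.0719
L 2699 [0.47114652 0.22139733 0.02000029]
M 1419 [0.52880365 0.13286528 0.0208245 ]
```

Run:
```python
from h import *
for f in('w2','top0'):
    c=np.load(f+'.npz');P=(wcloud if f=='w2' else cloud)(c);hsv=cv2.cvtColor(c['frame'],cv2.COLOR_RGB2HSV)
    g=cv2.inRange(hsv,(50,80,40),(85,255,255)).astype(bool)&(P[...,2]>.04)&(P[...,2]<.15)
    g[:,330:]=0
    if f!='w2': g[:,250:]=0
    q=P[g]; q=q[np.hypot(*(q[:,:2]-SM).T)<.15]
    best=None
    for a in np.radians(np.arange(30,62,.5)):
        X=np.array([np.cos(a),np.sin(a)]);Y=np.array([-X[1],X[0]])
        l=np.c_[(q[:,:2]-SM)@X,(q[:,:2]-SM)@Y]; w=np.ptp(l[:,1])
        t=l[l[:,0]<-.058]; s=np.percentile(t[:,1],[2,98]); 
        sc=np.ptp(np.percentile(l[:,1],[1,99]))+np.ptp(s)
        if best is None or sc<best[0]: best=(sc,np.degrees(a),l.copy(),s)
    sc,a,l,s=best
    print(f,a,'tongue y',s.round(4),'tongue tip x',np.percentile(l[:,0],1).round(4),'plate y',np.percentile(l[:,1],[1,99]).round(4),'max x',np.percentile(l[:,0],99).round(4))
    z=q[:,2]; p=(l[:,0]>-.03); k=np.polyfit(l[p,0],z[p],1);print('slope',k, 'tongue z at -.07',np.median(z[abs(l[:,0]+.07)<.005]))
```

```text
w2 49.0 tongue y [-0.0107  0.0154] tongue tip x -0.0836 plate y [-0.0427  0.0442] max x 0.0408
slope [-0.14085739  0.07759355] tongue z at -.07 0.09257238692685707
top0 48.5 tongue y [-0.0111  0.011 ] tongue tip x -0.078 plate y [-0.0436  0.0395] max x 0.0395
slope [-0.14981349  0.07535636] tongue z at -.07 0.0893853476231546
```

```bash
cat >> h.py <<'E'
A=np.radians(48.5);X=np.array([np.cos(A),np.sin(A)]);Y=np.array([-X[1],X[0]])
def fb(x,y): return SM+x*X+y*Y
E
python3 -c "
from h import *
p=fb(-.072,.001);print(p,SM)
go([*p,.14],138.5)"
```

```text
[0.3663158  0.25984041] [0.4147734 0.3131026]
clk 1.7 ee [0.3551 0.2723 0.1784] gap 0.998 F [-0.7  1.  -0.4] tilt 0.21
az_y 122.5 turn units z -2.67 alt 27.33
slide if turned first [  1.8 -16.6  38.4]
small level fix (tool rotvec units) 
slide now [ -2.9 -16.4  38.4] dist 41.9
```

>>> arm_command --moves '[{"slide":[0,0,0],"delta_rot":[0,0,-1.35],"fingers":1},{"slide":[0,0,0],"delta_rot":[0,0,-1.3],"fingers":1},{"slide":[2,-16,20],"delta_rot":[0,0,0],"fingers":1},{"slide":[0,0,18],"delta_rot":[0,0,0],"fingers":1},{"slide":[0,0,0],"delta_rot":[0,0,0],"fingers":1}]'

```text
clock: 2.33
ee_pos: [0.3632, 0.2653, 0.1404]
orientation: [[-0.658, -0.753, -0.003], [-0.753, 0.658, -0.001], [0.003, 0.001, -1.0]]
contact_force: [-0.3, 0.8, 0.4]
finger_gap: 0.998
```

```bash
python3 -c "
from h import *
p=fb(-.072,.001)
go([*p,.066],138.5)
snap('wrist','w3')"
```

```text
clk 2.33 ee [0.3632 0.2653 0.1404] gap 0.998 F [-0.3  0.8  0.4] tilt 0.18
az_y 138.8 turn units z 0.05 alt -29.95
slide if turned first [ 1.9 -6.1 74.4]
small level fix (tool rotvec units) 
slide now [ 1.9 -6.  74.4] dist 74.7
```

View pics/w3.png

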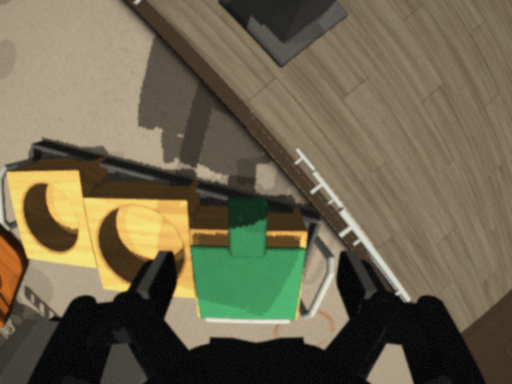

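>>> arm_command --moves '[{"slide":[2,-6,15],"delta_rot":[0,0,0],"fingers":0.6},{"slide":[0,0,15],"delta_rot":[0,0,0],"fingers":0.6},{"slide":[0,0,15],"delta_rot":[0,0,0],"fingers":0.6},{"slide":[0,0,15],"delta_rot":[0,0,0],"fingers":0.6},{"slide":[0,0,14],"delta_rot":[0,0,0],"fingers":0.6}]'

```text
clock: 3.0
ee_pos: [0.3684, 0.261, 0.0678]
orientation: [[-0.657, -0.754, 0.002], [-0.754, 0.657, 0.001], [-0.002, -0.001, -1.0]]
contact_force: [0.8, 0.9, 0.8]
finger_gap: 0.6
```

>>> arm_command --moves '[{"slide":[0,0,0],"delta_rot":[0,0,0],"fingers":0.6},{"slide":[0,0,0],"delta_rot":[0,0,0],"fingers":0.2},{"slide":[0,0,0],"delta_rot":[0,0,0],"fingers":0.2},{"slide":[0,0,0],"delta_rot":[0,0,0],"fingers":0.2},{"slide":[0,0,0],"delta_rot":[0,0,0],"fingers":0.2}]' --squeeze 25

```text
clock: 3.62
ee_pos: [0.3679, 0.2607, 0.0677]
orientation: [[-0.657, -0.754, 0.001], [-0.754, 0.657, 0.002], [-0.002, 0.0, -1.0]]
contact_force: [-3.1, 5.0, 1.0]
finger_gap: 0.327
```

```bash
python3 -c "
from h import *
p=fb(-.072,.001)
go([*p,.066],138.5)
c=snap('wrist','w4')
H=fb(.044,0)
s=bot.sense();g=s['ee_pos']+[0,0,.019];print(np.array([(g[:2]-SM)@X,(g[:2]-SM)@Y,g[2]]))
r0=.117
x0=(g[:2]-SM)@X; z0=g[2]; a0=np.arctan2(z0-.065,.044-x0);R=np.hypot(z0-.065,.044-x0);print('a0',a0,'R',R)
for a in np.linspace(a0,1.8,25): print(round(a,2),((.044-R*np.cos(a)-x0)*1000).round(1),((.065+R*np.sin(a)-z0)*1000).round(1))
"
```

```text
clk 3.62 ee [0.3679 0.2607 0.0677] gap 0.327 F [-3.1  5.   1. ] tilt 0.1
az_y 138.9 turn units z 0.07 alt -29.93
slide if turned first [1.7 0.6 1.7]
small level fix (tool rotvec units) 
slide now [1.7 0.6 1.7] dist 2.5
[-0.0703583   0.00040275  0.08661309]
a0 0.18679130007878952 R 0.1163827601561537
0.19 0.0 0.0
0.25 1.7 7.6
0.32 3.9 15.1
0.39 6.6 22.5
0.46 9.8 29.6
0.52 13.5 36.5
0.59 17.7 43.1
0.66 22.2 49.5
0.72 27.2 55.5
0.79 32.6 61.2
0.86 38.3 66.5
0.93 44.4 71.4
0.99 50.8 75.9
1.06 57.5 79.9
1.13 64.5 83.5
1.2 71.6 86.6
1.26 79.0 89.3
1.33 86.5 91.4
1.4 94.2 93.0
1.46 101.9 94.1
1.53 109.7 94.7
1.6 117.6 94.7
1.67 125.4 94.2
1.73 133.1 93.2
1.8 140.8 91.7
```

View pics/w4.png

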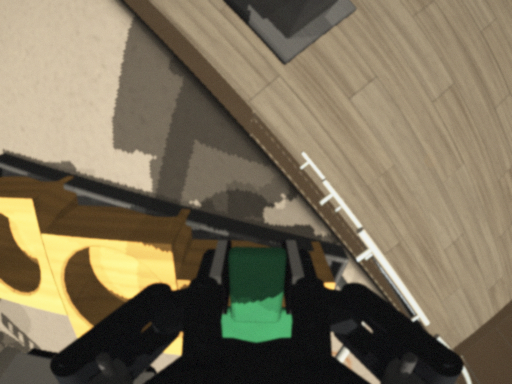

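>>> arm_command --moves '[{"slide":[-4,0,-15],"delta_rot":[0,0,0],"fingers":0.2},{"slide":[-6,0,-14.5],"delta_rot":[0,0,0],"fingers":0.2},{"slide":[-8,0,-13.5],"delta_rot":[0,0,0],"fingers":0.2},{"slide":[-9.5,0,-12.5],"delta_rot":[0,0,0],"fingers":0.2},{"slide":[-11,0,-11],"delta_rot":[0,0,0],"fingers":0.2}]'

```text
clock: 4.3
ee_pos: [0.3918, 0.2873, 0.1335]
orientation: [[-0.657, -0.754, -0.003], [-0.754, 0.657, -0.004], [0.005, -0.0, -1.0]]
contact_force: [-0.1, -1.6, -2.8]
finger_gap: 0.326
```

```bash
python3 -c "
from h import *
s=bot.sense();g=s['ee_pos']+[0,0,.019];x0=(g[:2]-SM)@X;print(x0,(g[:2]-SM)@Y,g[2],'ang',np.arctan2(g[2]-.065,.044-x0),'R',np.hypot(g[2]-.065,.044-x0),s['finger_gap'],s['contact_force'])
snap('wrist','w5')"
```

```text
-0.03451874826345512 0.00011874782315493424 0.1525129899974823 ang 0.839517087652219 R 0.11757430521657049 0.3259744617760812 [-0.13212306 -1.58362457 -2.79536138]
```

View pics/w5.png

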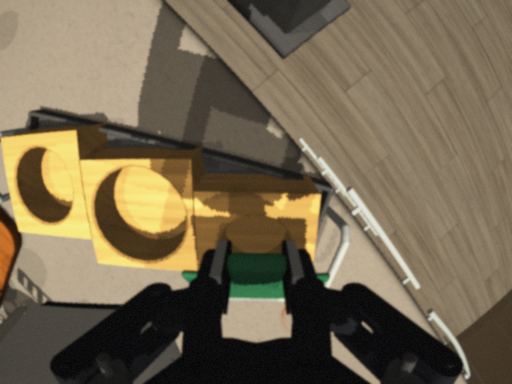

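Rising smoothly, with low force; the well is uncovered below the flap at (255,235).

>>> arm_command --moves '[{"slide":[-12.5,0,-9.5],"delta_rot":[0,0,0],"fingers":0.2},{"slide":[-13.5,0,-7.5],"delta_rot":[0,0,0],"fingers":0.2},{"slide":[-14.5,0,-6],"delta_rot":[0,0,0],"fingers":0.2},{"slide":[-15,0,-3.5],"delta_rot":[0,0,0],"fingers":0.2},{"slide":[-15.5,0,-2],"delta_rot":[0,0,0],"fingers":0.2}]'

```text
clock: 4.97
ee_pos: [0.441, 0.3417, 0.1629]
orientation: [[-0.656, -0.755, 0.002], [-0.755, 0.656, -0.002], [0.001, -0.003, -1.0]]
contact_force: [1.5, -6.9, -0.2]
finger_gap: 0.322
```

>>> arm_command --moves '[{"slide":[-15,0,0.5],"delta_rot":[0,0,0],"fingers":0.2},{"slide":[-8,0,1],"delta_rot":[0,0,0],"fingers":0.2},{"slide":[0,0,0],"delta_rot":[0,0,0],"fingers":0.2},{"slide":[0,0,0],"delta_rot":[0,0,0],"fingers":0.6},{"slide":[0,0,0],"delta_rot":[0,0,0],"fingers":0.6}]'

```text
clock: 5.6
ee_pos: [0.455, 0.3607, 0.1609]
orientation: [[-0.656, -0.754, 0.001], [-0.754, 0.656, 0.001], [-0.001, 0.0, -1.0]]
contact_force: [-1.2, -0.4, -0.9]
finger_gap: 0.601
```

```bash
python3 -c "
from h import *
s=bot.sense();g=s['ee_pos']+[0,0,.019];x0=(g[:2]-SM)@X;print(x0,(g[:2]-SM)@Y,g[2],'ang',np.arctan2(g[2]-.065,.044-x0),'R',np.hypot(g[2]-.065,.044-x0),s['finger_gap'],s['contact_force'])
snap('wrist','w6')"
```

```text
0.062336030457377 0.0013759948760725335 0.1799459552481389 ang 1.7289822768875245 R 0.11639923814544924 0.6006086839749842 [-1.18397149 -0.3786535  -0.8542888 ]
```

View pics/w6.png

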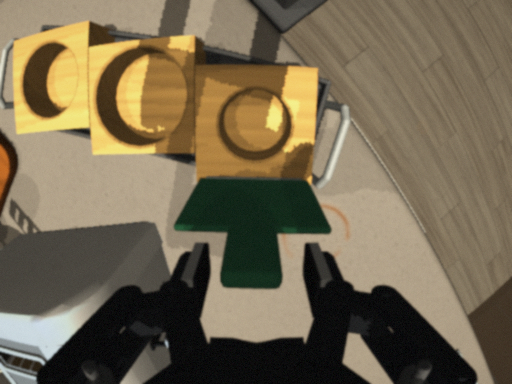

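>>> arm_command --moves '[{"slide":[0,0,-25],"delta_rot":[0,0,0],"fingers":0.6},{"slide":[0,0,-40],"delta_rot":[0,0,0],"fingers":0.6},{"slide":[0,0,-40],"delta_rot":[0,0,0],"fingers":0.8},{"slide":[0,0,0],"delta_rot":[0,0,0],"fingers":1},{"slide":[0,0,0],"delta_rot":[0,0,0],"fingers":1}]'

```text
clock: 6.28
ee_pos: [0.4541, 0.3598, 0.2654]
orientation: [[-0.656, -0.754, -0.0], [-0.754, 0.656, -0.0], [0.0, 0.0, -1.0]]
contact_force: [-0.7, -0.5, -0.6]
finger_gap: 0.999
```

```bash
cat > wells.py <<'E'
from h import *
import sys
def rays_w(c,u,v,z):
    K=c['K'];x=(u-K[0,2])/K[0,0];y=(v-K[1,2])/K[1,1];th=np.hypot(x,y)+1e-9
    d=np.stack([x/th*np.sin(th),y/th*np.sin(th),np.cos(th)],-1)@c['R'];o=-c['R'].T@c['t']
    return o+d*((z-o[2])/d[:,2])[:,None]
def wells(c):
    P=wcloud(c);D=c['depth']
    # project prior centre
    for n,b in(('S',SM),('L',LG),('M',MD)):
        r=np.linalg.norm(P[...,:2]-b,axis=-1)
        low=((P[...,2]<.056)&(P[...,2]>-.02)&(D>0)).astype(np.uint8)
        m=low.astype(bool)&(r<.06)
        k,lab=cv2.connectedComponents(m.astype(np.uint8))
        if k<2: print(n,'none');continue
        cnt=np.bincount(lab[m]);i=cnt.argmax();v,u=np.nonzero(lab==i)
        p=rays_w(c,u.astype(float),v.astype(float),.063)[:,:2]
        h=cv2.convexHull((p*1e4).astype(np.float32))
        (cx,cy),R=cv2.minEnclosingCircle(h)
        # area weighted centroid through hull
        M=cv2.moments(h);cc=np.array([M['m10']/M['m00'],M['m01']/M['m00']])/1e4
        print(n,'prior',b.round(4),'circ',np.array([cx,cy]).round()/1e4,'R',round(R/10,1),'hullc',cc.round(4),'eqR',round(np.sqrt(cv2.contourArea(h)/np.pi)/10,1))
E
python3 - <<'E'
from wells import *
c=snap('wrist','w7');snap('top','t7');wells(c)
E
```

```text
S prior [0.4148 0.3131] circ [0.4146 0.3143] R 29.8 hullc [0.4149 0.314 ] eqR 28.9
L prior [0.4707 0.2278] circ [0.4699 0.2299] R 42.3 hullc [0.4701 0.23  ] eqR 41.5
M prior [0.5266 0.1425] circ [0.5256 0.1459] R 36.1 hullc [0.5253 0.1459] eqR 35.0
```

View pics/w7.png

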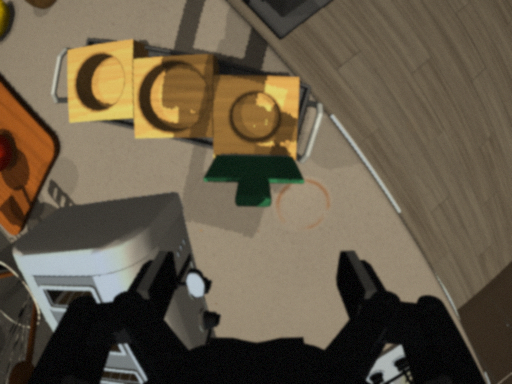

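```bash
cat >> h.py <<'E'
SMw=np.array([.4148,.3136]);LGw=np.array([.4702,.2290]);MDw=np.array([.5260,.1443])
def plan(p,az,n,nrot=None):
    s=bot.sense();R=s['orientation'];nrot=nrot or n
    a=np.degrees(np.arctan2(R[1,1],R[0,1]));da=(az-a+90)%180-90
    d=(np.asarray(p)-s['ee_pos'])*1000/n
    print('clk',round(s['clock'],2),'ee',s['ee_pos'].round(4),'az',a.round(1),'gap',round(s['finger_gap'],3),'F',s['contact_force'].round(1),'tilt',np.degrees(np.arccos(-R[2,2])).round(2),'q1,q6',s['joint_positions'][[0,5]].round(2))
    for i in range(n):
        t=np.radians(a+da*min(i,nrot)/nrot); y=np.array([np.cos(t),np.sin(t),0]);x=np.cross(y,[0,0,-1]);Rr=np.c_[x,y,[0,0,-1]]
        print(i,(Rr.T@d).round(1).tolist(),'rot',round(-da/6/nrot,2) if i<nrot else 0)
E
python3 -c "
from h import *
plan([.515,-.322,.2],100,12,6)"
```

```text
clk 6.38 ee [0.4537 0.3594 0.2642] az 139.0 gap 0.999 F [0.  0.9 0.3] tilt 0.17 q1,q6 [ 0.6  -1.83]
0 [39.5, -41.1, 5.4] rot 1.08
1 [34.6, -45.3, 5.4] rot 1.08
2 [29.2, -49.0, 5.4] rot 1.08
3 [23.5, -51.9, 5.4] rot 1.08
4 [17.5, -54.3, 5.4] rot 1.08
5 [11.2, -55.9, 5.4] rot 1.08
6 [4.8, -56.8, 5.4] rot 0
7 [4.8, -56.8, 5.4] rot 0
8 [4.8, -56.8, 5.4] rot 0
9 [4.8, -56.8, 5.4] rot 0
10 [4.8, -56.8, 5.4] rot 0
11 [4.8, -56.8, 5.4] rot 0
```

>>> arm_command --moves '[{"slide":[39.5,-41,5],"delta_rot":[0,0,1.08],"fingers":1},{"slide":[34.5,-45.5,5],"delta_rot":[0,0,1.08],"fingers":1},{"slide":[29,-49,5],"delta_rot":[0,0,1.08],"fingers":1},{"slide":[23.5,-52,5],"delta_rot":[0,0,1.08],"fingers":1},{"slide":[17.5,-54,5],"delta_rot":[0,0,1.08],"fingers":1}]'

```text
clock: 7.0
ee_pos: [0.4795, 0.0745, 0.2393]
orientation: [[-0.959, -0.282, -0.002], [-0.282, 0.96, -0.0], [0.002, 0.001, -1.0]]
contact_force: [1.1, -0.6, -0.6]
finger_gap: 1.0
```

>>> arm_command --moves '[{"slide":[11,-56,5],"delta_rot":[0,0,1.08],"fingers":0.8},{"slide":[5,-57,5],"delta_rot":[0,0,0],"fingers":0.75},{"slide":[5,-57,5],"delta_rot":[0,0,0],"fingers":0.75},{"slide":[5,-57,5],"delta_rot":[0,0,0],"fingers":0.75},{"slide":[5,-57,5],"delta_rot":[0,0,0],"fingers":0.75}]'

```text
clock: 7.62
ee_pos: [0.5052, -0.21, 0.2142]
orientation: [[-0.985, -0.175, -0.002], [-0.175, 0.985, 0.001], [0.002, 0.002, -1.0]]
contact_force: [0.5, 0.4, 0.5]
finger_gap: 0.749
```

```bash
python3 -c "
from h import *
plan([.515,-.322,.2],100,3,1)"
```

```text
clk 7.62 ee [ 0.5052 -0.21    0.2142] az 100.1 gap 0.749 F [0.5 0.4 0.5] tilt 0.15 q1,q6 [-0.47 -2.22]
0 [3.3, -37.3, 4.7] rot 0.01
1 [3.3, -37.3, 4.7] rot 0
2 [3.3, -37.3, 4.7] rot 0
```

>>> arm_command --moves '[{"slide":[5,-50,5],"delta_rot":[0,0,0],"fingers":0.75},{"slide":[4,-45,5],"delta_rot":[0,0,0],"fingers":0.75},{"slide":[0,0,0],"delta_rot":[0,0,0],"fingers":0.75}]'

```text
clock: 8.0
ee_pos: [0.5131, -0.3065, 0.2034]
orientation: [[-0.985, -0.171, -0.003], [-0.171, 0.985, 0.001], [0.002, 0.001, -1.0]]
contact_force: [-0.4, 0.3, -0.6]
finger_gap: 0.746
```

```bash
cat >> h.py <<'E'
def tops(c,wrist=True):
    P=(wcloud if wrist else cloud)(c);H=dict(spice=(.515,-.322,.106,.0225),mustard=(.404,-.144,.101,.033),mill=(.417,-.384,.15,.024),jam=(.414,-.271,.101,.033),pale=(.517,-.079,.15,.024),green=(.507,-.205,.106,.021))
    for n,(x,y,z,r) in H.items():
        m=(np.hypot(P[...,0]-x,P[...,1]-y)<r+.02)&(abs(P[...,2]-z)<.012)
        if m.sum()>15:
            q=P[m];print(n,m.sum(),'med',np.median(q,0).round(4),'mid',((np.percentile(q,1,axis=0)+np.percentile(q,99,axis=0))/2).round(4),'ext',(np.percentile(q,99,axis=0)-np.percentile(q,1,axis=0)).round(3))
E
python3 -c "
from h import *
c=snap('wrist','w8');snap('scene','s8')
plan([.515,-.322,.12],100,3,1)
tops(c);print('top');tops(bot.capture('top'),False)"
```

```text
clk 8.1 ee [ 0.5128 -0.3032  0.2041] az 100.0 gap 0.752 F [-0.   0.7 -0.4] tilt 0.22 q1,q6 [-0.61 -2.35]
0 [0.4, -6.3, 28.0] rot 0.0
1 [0.4, -6.3, 28.0] rot 0
2 [0.4, -6.3, 28.0] rot 0
spice 2113 med [ 0.5131 -0.3229  0.1075] mid [ 0.515  -0.323   0.1021] ext [0.042 0.042 0.014]
mustard 3142 med [ 0.4057 -0.1506  0.1017] mid [ 0.4056 -0.1468  0.0978] ext [0.061 0.062 0.012]
mill 3212 med [ 0.4187 -0.3796  0.1502] mid [ 0.4176 -0.384   0.1471] ext [0.046 0.044 0.017]
jam 4280 med [ 0.4146 -0.2734  0.1017] mid [ 0.4147 -0.2727  0.0996] ext [0.058 0.058 0.008]
pale 1099 med [ 0.5142 -0.0897  0.1478] mid [ 0.5178 -0.0849  0.1496] ext [0.043 0.035 0.023]
green 1403 med [ 0.5054 -0.2095  0.1071] mid [ 0.5065 -0.2075  0.1017] ext [0.036 0.036 0.014]
top
spice 150 med [ 0.5138 -0.3217  0.105 ] mid [ 0.5134 -0.3212  0.1036] ext [0.039 0.041 0.017]
mustard 35 med [ 0.4196 -0.1217  0.099 ] mid [ 0.4193 -0.1236  0.0982] ext [0.033 0.024 0.013]
mill 169 med [ 0.4145 -0.3822  0.1481] mid [ 0.4168 -0.3848  0.1496] ext [0.043 0.042 0.022]
pale 152 med [ 0.5156 -0.0782  0.1468] mid [ 0.5185 -0.0786  0.1496] ext [0.042 0.042 0.022]
```

View pics/w8.png

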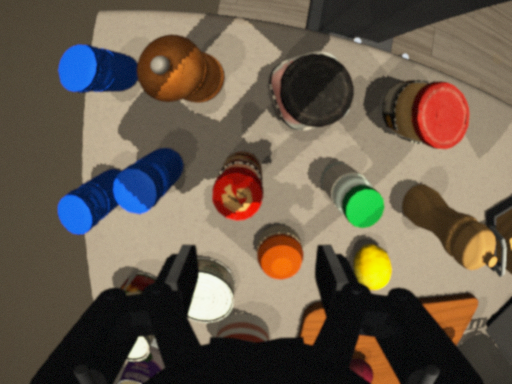

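View pics/s8.png

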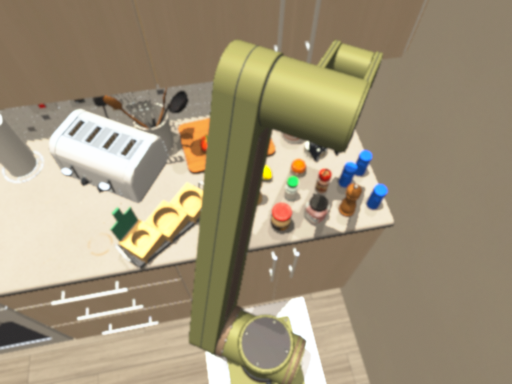

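```bash
python3 -c "
from h import *
s=cv2.imread('pics/w8.png');cv2.imwrite('pics/crop8.png',cv2.resize(s[140:300,190:410],None,fx=3,fy=3,interpolation=cv2.INTER_CUBIC))"
```

```text
(no output)
```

View pics/crop8.png

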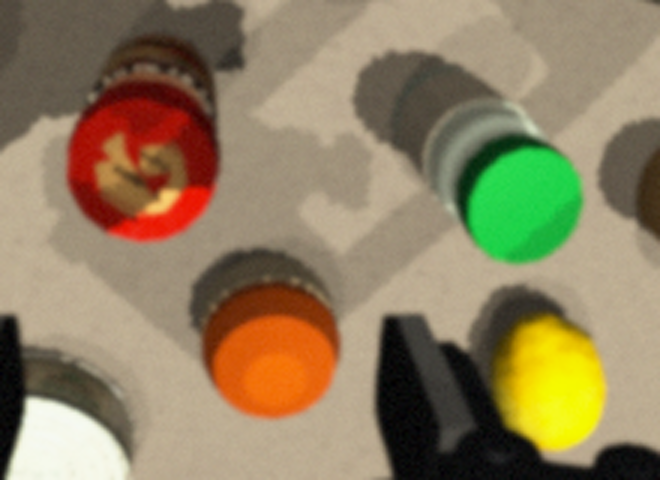

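>>> arm_command --moves '[{"slide":[1,-19,20],"delta_rot":[0,0,0],"fingers":0.75},{"slide":[0,0,30],"delta_rot":[0,0,0],"fingers":0.75},{"slide":[0,0,14],"delta_rot":[0,0,0],"fingers":0.75},{"slide":[0,0,0],"delta_rot":[0,0,0],"fingers":0.75}]'

```text
clock: 8.65
ee_pos: [0.5152, -0.3215, 0.1401]
orientation: [[-0.984, -0.176, -0.003], [-0.176, 0.984, 0.002], [0.003, 0.003, -1.0]]
contact_force: [0.6, -0.6, -0.3]
finger_gap: 0.748
```

```bash
python3 -c "
from h import *
plan([.515,-.3225,.078],100,2,1)"
```

```text
clk 8.65 ee [ 0.5152 -0.3215  0.1401] az 100.1 gap 0.748 F [ 0.6 -0.6 -0.3] tilt 0.21 q1,q6 [-0.63 -2.37]
0 [0.2, -0.4, 31.0] rot 0.02
1 [0.2, -0.4, 31.0] rot 0
```

The crop shows the red cap at (145,160) on a slim jar. The orange item at (270,345) is short and the other jar's cap is green, so the choice stands. Descending.

>>> arm_command --moves '[{"slide":[0,-1,25],"delta_rot":[0,0,0],"fingers":0.75},{"slide":[0,0,25],"delta_rot":[0,0,0],"fingers":0.75},{"slide":[0,0,11],"delta_rot":[0,0,0],"fingers":0.75},{"slide":[0,0,0],"delta_rot":[0,0,0],"fingers":0.75},{"slide":[0,0,0],"delta_rot":[0,0,0],"fingers":0.4}]' --squeeze 30

```text
clock: 9.28
ee_pos: [0.5171, -0.324, 0.082]
orientation: [[-0.985, -0.175, 0.002], [-0.175, 0.985, -0.001], [-0.001, -0.002, -1.0]]
contact_force: [0.2, 0.4, 0.1]
finger_gap: 0.552
```

>>> arm_command --moves '[{"slide":[0,0,0],"delta_rot":[0,0,0],"fingers":0.3},{"slide":[0,0,0],"delta_rot":[0,0,0],"fingers":0.3},{"slide":[0,0,0],"delta_rot":[0,0,0],"fingers":0.3}]'

```text
clock: 9.65
ee_pos: [0.5172, -0.324, 0.0822]
orientation: [[-0.985, -0.175, 0.002], [-0.175, 0.985, -0.001], [-0.002, -0.002, -1.0]]
contact_force: [0.0, 1.0, 5.7]
finger_gap: 0.512
```

```bash
python3 -c "
from h import *
c=snap('wrist','w9')
plan([.515,-.3225,.3],100,4,1)"
```

```text
clk 9.7 ee [ 0.5172 -0.324   0.0822] az 100.1 gap 0.507 F [0.9 0.9 6. ] tilt 0.15 q1,q6 [-0.63 -2.38]
0 [0.5, 0.5, -54.5] rot 0.01
1 [0.5, 0.5, -54.5] rot 0
2 [0.5, 0.5, -54.5] rot 0
3 [0.5, 0.5, -54.5] rot 0
```

View pics/w9.png

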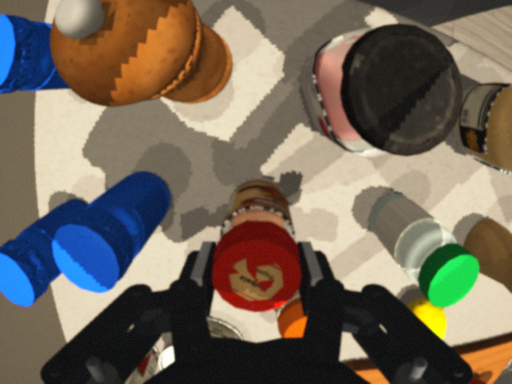

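>>> arm_command --moves '[{"slide":[0,0,-30],"delta_rot":[0,0,0],"fingers":0.3},{"slide":[0,0,-50],"delta_rot":[0,0,0],"fingers":0.3},{"slide":[0,0,-55],"delta_rot":[0,0,0],"fingers":0.3},{"slide":[0,0,-50],"delta_rot":[0,0,0],"fingers":0.3},{"slide":[0,0,-30],"delta_rot":[0,0,0],"fingers":0.3}]'

```text
clock: 10.32
ee_pos: [0.5168, -0.3239, 0.2989]
orientation: [[-0.985, -0.175, 0.003], [-0.175, 0.985, -0.002], [-0.003, -0.003, -1.0]]
contact_force: [-0.0, -0.6, -1.1]
finger_gap: 0.509
```

```bash
python3 -c "
from h import *
plan([*(SMw),.28],138.5,13,12)"
```

```text
clk 10.32 ee [ 0.5168 -0.3239  0.2989] az 100.1 gap 0.509 F [-0.  -0.6 -1.1] tilt 0.22 q1,q6 [-0.63 -2.38]
0 [-0.9, 49.7, 1.5] rot -0.53
1 [-3.6, 49.5, 1.5] rot -0.53
2 [-6.4, 49.3, 1.5] rot -0.53
3 [-9.1, 48.8, 1.5] rot -0.53
4 [-11.8, 48.2, 1.5] rot -0.53
5 [-14.5, 47.5, 1.5] rot -0.53
6 [-17.1, 46.6, 1.5] rot -0.53
7 [-19.7, 45.6, 1.5] rot -0.53
8 [-22.2, 44.4, 1.5] rot -0.53
9 [-24.7, 43.1, 1.5] rot -0.53
10 [-27.1, 41.7, 1.5] rot -0.53
11 [-29.3, 40.1, 1.5] rot -0.53
12 [-31.5, 38.4, 1.5] rot 0
```

>>> arm_command --moves '[{"slide":[-1,49.5,1.5],"delta_rot":[0,0,-0.53],"fingers":0.3},{"slide":[-3.5,49.5,1.5],"delta_rot":[0,0,-0.53],"fingers":0.3},{"slide":[-6.5,49.5,1.5],"delta_rot":[0,0,-0.53],"fingers":0.3},{"slide":[-9,49,1.5],"delta_rot":[0,0,-0.53],"fingers":0.3},{"slide":[-12,48,1.5],"delta_rot":[0,0,-0.53],"fingers":0.3}]'

```text
clock: 10.95
ee_pos: [0.4766, -0.0767, 0.2881]
orientation: [[-0.898, -0.439, -0.0], [-0.439, 0.898, 0.0], [0.0, 0.0, -1.0]]
contact_force: [0.2, 0.3, -2.1]
finger_gap: 0.508
```

>>> arm_command --moves '[{"slide":[-14.5,47.5,1.5],"delta_rot":[0,0,-0.53],"fingers":0.3},{"slide":[-17,46.5,1.5],"delta_rot":[0,0,-0.53],"fingers":0.3},{"slide":[-19.5,45.5,1.5],"delta_rot":[0,0,-0.53],"fingers":0.3},{"slide":[-22,44.5,1.5],"delta_rot":[0,0,-0.53],"fingers":0.3},{"slide":[-24.5,43,1.5],"delta_rot":[0,0,-0.53],"fingers":0.3}]'

```text
clock: 11.58
ee_pos: [0.4375, 0.1678, 0.2807]
orientation: [[-0.743, -0.669, 0.0], [-0.669, 0.743, -0.0], [0.0, -0.0, -1.0]]
contact_force: [0.4, 0.1, -0.9]
finger_gap: 0.509
```

```bash
python3 -c "
from h import *
plan([*(SMw),.25],138.5,4,3)"
```

```text
clk 11.57 ee [0.4375 0.1678 0.2807] az 132.0 gap 0.509 F [ 0.4  0.1 -0.9] tilt 0.01 q1,q6 [ 0.28 -2.03]
0 [-20.2, 30.9, 7.7] rot -0.36
1 [-21.3, 30.1, 7.7] rot -0.36
2 [-22.4, 29.3, 7.7] rot -0.36
3 [-23.5, 28.4, 7.7] rot 0
```

>>> arm_command --moves '[{"slide":[-20,31,4],"delta_rot":[0,0,-0.36],"fingers":0.3},{"slide":[-21,30,4],"delta_rot":[0,0,-0.36],"fingers":0.3},{"slide":[-22,29,10],"delta_rot":[0,0,-0.36],"fingers":0.3},{"slide":[-21,25,12],"delta_rot":[0,0,0],"fingers":0.3},{"slide":[0,0,0],"delta_rot":[0,0,0],"fingers":0.3}]'

```text
clock: 12.2
ee_pos: [0.4151, 0.3087, 0.2495]
orientation: [[-0.662, -0.749, -0.002], [-0.749, 0.662, -0.001], [0.002, 0.001, -1.0]]
contact_force: [-0.6, -1.1, -0.5]
finger_gap: 0.508
```

```bash
python3 -c "
from wells import *
c=snap('wrist','w10')
plan([*(SMw),.15],138.5,2)
wells(c)
P=wcloud(c);e=bot.sense()['ee_pos']
m=(np.hypot(P[...,0]-e[0],P[...,1]-e[1])<.04)&(P[...,2]>e[2]-.01+.02)&(P[...,2]<e[2]+.05)
q=P[m];hsv=cv2.cvtColor(c['frame'],cv2.COLOR_RGB2HSV)[m];r=((hsv[:,0]<10)|(hsv[:,0]>172))&(hsv[:,1]>120)&(hsv[:,2]>60)
q=q[r];print(len(q),'cap mid',((np.percentile(q,1,axis=0)+np.percentile(q,99,axis=0))/2).round(4),np.ptp(q,axis=0).round(3),'max z',q[:,2].max(),'ee',e)
"
```

```text
clk 12.25 ee [0.4155 0.3076 0.25  ] az 138.5 gap 0.506 F [-1.4 -1.  -1.7] tilt 0.12 q1,q6 [ 0.56 -1.86]
0 [-2.0, 2.3, 50.0] rot -0.0
1 [-2.0, 2.3, 50.0] rot -0.0
S prior [0.4148 0.3131] circ [0.4144 0.3135] R 29.4 hullc [0.411  0.3101] eqR 26.0
L prior [0.4707 0.2278] circ [0.4694 0.2293] R 42.3 hullc [0.4695 0.2292] eqR 41.4
M prior [0.5266 0.1425] circ [0.5242 0.1457] R 36.2 hullc [0.5248 0.1451] eqR 35.1
4459 cap mid [0.413  0.3075 0.2685] [0.044 0.045 0.017] max z 0.2770717050490647 ee [0.41550085 0.30757866 0.24999535]
```

View pics/w10.png

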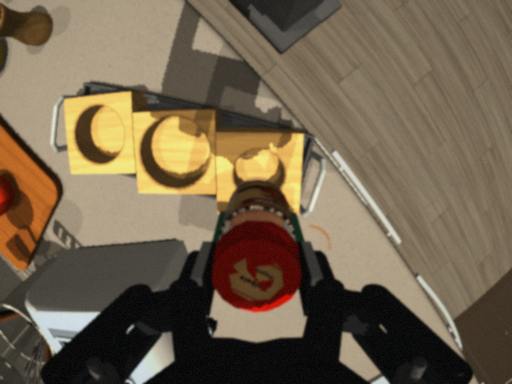

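>>> arm_command --moves '[{"slide":[-5.5,3,15],"delta_rot":[0,0,0],"fingers":0.3},{"slide":[0,0,30],"delta_rot":[0,0,0],"fingers":0.3},{"slide":[0,0,30],"delta_rot":[0,0,0],"fingers":0.3},{"slide":[0,0,5],"delta_rot":[0,0,0],"fingers":0.3},{"slide":[0,0,0],"delta_rot":[0,0,0],"fingers":0.3}]'

```text
clock: 12.88
ee_pos: [0.418, 0.313, 0.1708]
orientation: [[-0.665, -0.747, -0.0], [-0.747, 0.665, -0.0], [0.0, 0.0, -1.0]]
contact_force: [-0.3, 0.4, 0.0]
finger_gap: 0.511
```

```bash
python3 -c "
from wells import *
c=snap('wrist','w11');snap('scene','s11');snap('top','t11')
plan([*(SMw),.1],138.5,2)
wells(c)
P=wcloud(c);e=bot.sense()['ee_pos']
m=(np.hypot(P[...,0]-e[0],P[...,1]-e[1])<.04)&(P[...,2]>e[2]-.01+.02)&(P[...,2]<e[2]+.05)
q=P[m];hsv=cv2.cvtColor(c['frame'],cv2.COLOR_RGB2HSV)[m];r=((hsv[:,0]<10)|(hsv[:,0]>172))&(hsv[:,1]>120)&(hsv[:,2]>60)
q=q[r];print(len(q),'cap mid',((np.percentile(q,1,axis=0)+np.percentile(q,99,axis=0))/2).round(4),np.ptp(q,axis=0).round(3),'max z',q[:,2].max(),'ee',e)
"
```

```text
clk 13.03 ee [0.4187 0.3139 0.1721] az 138.3 gap 0.511 F [ 0.1  0.2 -1.9] tilt 0.16 q1,q6 [ 0.56 -1.85]
0 [1.4, 1.4, 36.0] rot -0.01
1 [1.4, 1.4, 36.0] rot -0.01
S prior [0.4148 0.3131] circ [0.4141 0.313 ] R 29.2 hullc [0.4094 0.3083] eqR 24.2
L prior [0.4707 0.2278] circ [0.4692 0.2296] R 41.9 hullc [0.4691 0.2294] eqR 41.2
M prior [0.5266 0.1425] circ [0.5245 0.1458] R 36.0 hullc [0.5244 0.1456] eqR 34.6
4632 cap mid [0.4161 0.3117 0.1902] [0.044 0.045 0.016] max z 0.1985766571846193 ee [0.41873591 0.31385644 0.17207819]
```

View pics/w11.png

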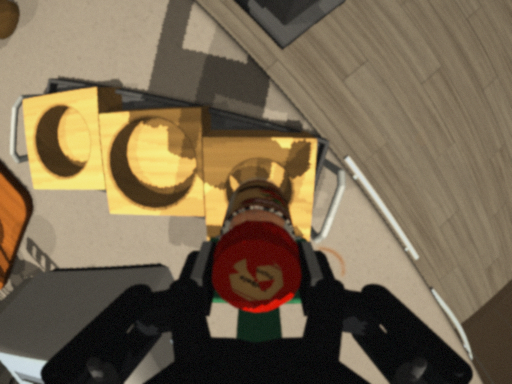

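View pics/s11.png

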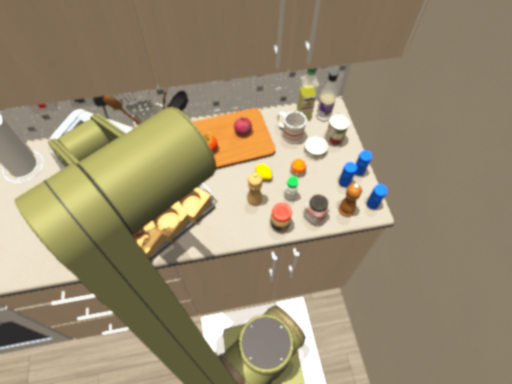

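>>> arm_command --moves '[{"slide":[0,2,12],"delta_rot":[0,0,0],"fingers":0.3},{"slide":[0,0,20],"delta_rot":[0,0,0],"fingers":0.3},{"slide":[0,0,20],"delta_rot":[0,0,0],"fingers":0.3},{"slide":[0,0,15],"delta_rot":[0,0,0],"fingers":0.3},{"slide":[0,0,0],"delta_rot":[0,0,0],"fingers":0.3}]'

```text
clock: 13.65
ee_pos: [0.4152, 0.3142, 0.1026]
orientation: [[-0.664, -0.747, -0.002], [-0.747, 0.664, -0.002], [0.003, 0.001, -1.0]]
contact_force: [-1.0, -0.4, -1.2]
finger_gap: 0.509
```

>>> arm_command --moves '[{"slide":[0,0,3],"delta_rot":[0,0,0],"fingers":0.3},{"slide":[0,0,2],"delta_rot":[0,0,0],"fingers":0.3}]'

```text
clock: 13.9
ee_pos: [0.4172, 0.3156, 0.1001]
orientation: [[-0.665, -0.747, 0.002], [-0.747, 0.665, 0.002], [-0.003, -0.0, -1.0]]
contact_force: [-2.0, 1.5, 13.9]
finger_gap: 0.511
```

>>> arm_command --moves '[{"slide":[0,0,-1],"delta_rot":[0,0,0],"fingers":0.3},{"slide":[0,0,0],"delta_rot":[0,0,0],"fingers":0.7},{"slide":[0,0,0],"delta_rot":[0,0,0],"fingers":0.7},{"slide":[0,0,-20],"delta_rot":[0,0,0],"fingers":0.7},{"slide":[0,0,-40],"delta_rot":[0,0,0],"fingers":0.7}]'

```text
clock: 14.52
ee_pos: [0.4149, 0.3139, 0.1588]
orientation: [[-0.665, -0.747, -0.004], [-0.747, 0.665, -0.003], [0.005, 0.001, -1.0]]
contact_force: [0.9, -0.4, 0.5]
finger_gap: 0.702
```

>>> arm_command --moves '[{"slide":[0,0,-50],"delta_rot":[0,0,0],"fingers":0.7},{"slide":[0,0,-50],"delta_rot":[0,0,0],"fingers":1},{"slide":[0,0,0],"delta_rot":[0,0,0],"fingers":1}]'

```text
clock: 14.9
ee_pos: [0.4188, 0.3164, 0.2644]
orientation: [[-0.665, -0.747, 0.009], [-0.747, 0.665, 0.005], [-0.01, -0.003, -1.0]]
contact_force: [0.5, 0.0, -0.4]
finger_gap: 0.999
```

```bash
python3 -c "
from wells import *
c=snap('wrist','w12')
P=wcloud(c);m=(np.hypot(P[...,0]-.4148,P[...,1]-.3136)<.045)&(P[...,2]>.1)&(P[...,2]<.15)
hsv=cv2.cvtColor(c['frame'],cv2.COLOR_RGB2HSV)
q=P[m];print(m.sum(),((np.percentile(q,1,axis=0)+np.percentile(q,99,axis=0))/2).round(4),np.ptp(q,axis=0).round(3),'z',np.percentile(q[:,2],90))
plan([.405,-.145,.2],115,11)
"
```

```text
1663 [0.4133 0.3152 0.1177] [0.045 0.045 0.023] z 0.12658217836584432
clk 14.95 ee [0.4173 0.3154 0.2619] az 138.4 gap 0.997 F [ 0.2 -0.5 -0.4] tilt 0.28 q1,q6 [ 0.57 -1.85]
0 [32.0, -27.0, 5.6] rot 0.35
1 [31.0, -28.1, 5.6] rot 0.35
2 [29.9, -29.3, 5.6] rot 0.35
3 [28.8, -30.4, 5.6] rot 0.35
4 [27.7, -31.4, 5.6] rot 0.35
5 [26.5, -32.4, 5.6] rot 0.35
6 [25.3, -33.4, 5.6] rot 0.35
7 [24.0, -34.3, 5.6] rot 0.35
8 [22.7, -35.2, 5.6] rot 0.35
9 [21.4, -36.0, 5.6] rot 0.35
10 [20.1, -36.7, 5.6] rot 0.35
```

View pics/w12.png

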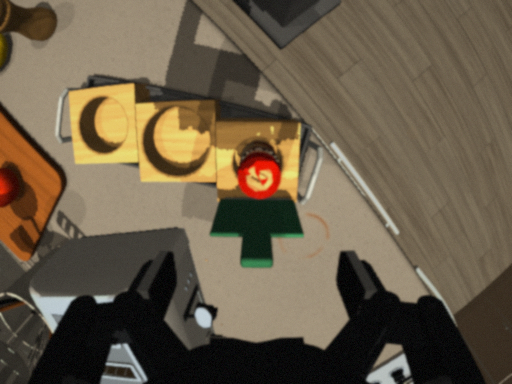

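```bash
python3 -c "
from wells import *
plan([.455,.085,.24],118,5)
"
```

```text
clk 14.95 ee [0.4173 0.3154 0.2619] az 138.4 gap 0.997 F [ 0.2 -0.5 -0.4] tilt 0.28 q1,q6 [ 0.57 -1.85]
0 [29.4, -36.3, 4.4] rot 0.68
1 [26.8, -38.3, 4.4] rot 0.68
2 [24.0, -40.1, 4.4] rot 0.68
3 [21.1, -41.7, 4.4] rot 0.68
4 [18.1, -43.1, 4.4] rot 0.68
```

>>> arm_command --moves '[{"slide":[29.5,-36.5,4],"delta_rot":[0,0,0.68],"fingers":1},{"slide":[27,-38.5,4],"delta_rot":[0,0,0.68],"fingers":1},{"slide":[24,-40,4],"delta_rot":[0,0,0.68],"fingers":1},{"slide":[21,-41.5,4],"delta_rot":[0,0,0.68],"fingers":1},{"slide":[18,-43,4],"delta_rot":[0,0,0.68],"fingers":1}]'

```text
clock: 15.58
ee_pos: [0.4526, 0.0825, 0.2378]
orientation: [[-0.884, -0.467, -0.004], [-0.467, 0.884, -0.0], [0.003, 0.001, -1.0]]
contact_force: [0.3, -0.6, 0.3]
finger_gap: 1.002
```

```bash
python3 -c "
from wells import *
plan([.405,-.146,.17],115,5)
"
```

```text
clk 15.57 ee [0.4526 0.0825 0.2378] az 117.8 gap 1.002 F [ 0.3 -0.6  0.3] tilt 0.21 q1,q6 [ 0.09 -1.97]
0 [29.8, -36.0, 13.6] rot 0.09
1 [29.4, -36.3, 13.6] rot 0.09
2 [29.0, -36.6, 13.6] rot 0.09
3 [28.7, -36.8, 13.6] rot 0.09
4 [28.3, -37.1, 13.6] rot 0.09
```

>>> arm_command --moves '[{"slide":[30,-36,10],"delta_rot":[0,0,0.1],"fingers":1},{"slide":[29.5,-36.5,10],"delta_rot":[0,0,0.1],"fingers":1},{"slide":[29,-36.5,12],"delta_rot":[0,0,0.1],"fingers":1},{"slide":[28,-36.5,12],"delta_rot":[0,0,0.1],"fingers":1},{"slide":[26,-33,12],"delta_rot":[0,0,0],"fingers":1}]'

```text
clock: 16.2
ee_pos: [0.4054, -0.1404, 0.1818]
orientation: [[-0.902, -0.431, -0.003], [-0.431, 0.902, 0.001], [0.002, 0.002, -1.0]]
contact_force: [-0.2, -0.0, -0.5]
finger_gap: 0.996
```

>>> arm_command --moves '[{"slide":[0,0,0],"delta_rot":[0,0,0],"fingers":1}]'

```text
clock: 16.32
ee_pos: [0.4047, -0.1409, 0.1814]
orientation: [[-0.904, -0.427, -0.005], [-0.427, 0.904, 0.002], [0.004, 0.004, -1.0]]
contact_force: [1.0, 0.6, 0.3]
finger_gap: 0.997
```

```bash
python3 -c "
from wells import *
c=snap('wrist','w13');tops(c)
plan([.405,-.146,.12],115,2)
"
```

```text
mustard 5006 med [ 0.4017 -0.146   0.1017] mid [ 0.4034 -0.1453  0.098 ] ext [0.061 0.061 0.011]
mill 216 med [ 0.4098 -0.3642  0.1403] mid [ 0.4123 -0.3674  0.141 ] ext [0.033 0.014 0.006]
jam 3966 med [ 0.4111 -0.2686  0.1014] mid [ 0.4129 -0.2705  0.0977] ext [0.059 0.059 0.011]
pale 194 med [ 0.5004 -0.0908  0.1414] mid [ 0.503  -0.0885  0.1418] ext [0.015 0.024 0.007]
green 538 med [ 0.4969 -0.2154  0.1068] mid [ 0.5045 -0.2135  0.1014] ext [0.034 0.022 0.014]
clk 16.38 ee [ 0.4054 -0.1397  0.182 ] az 115.4 gap 1.002 F [0.8 0.4 0.1] tilt 0.26 q1,q6 [-0.43 -2.44]
0 [1.5, -2.8, 31.0] rot 0.03
1 [1.5, -2.8, 31.0] rot 0.03
```

View pics/w13.png

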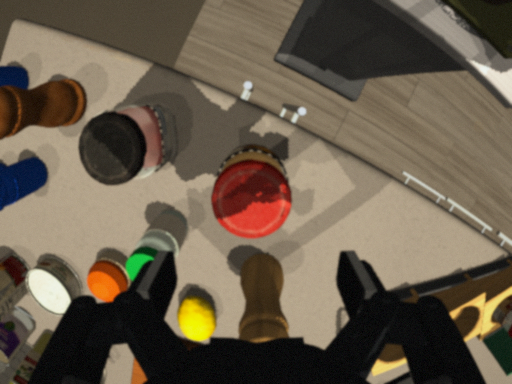

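>>> arm_command --moves '[{"slide":[3.5,-4.5,10],"delta_rot":[0,0,0],"fingers":1},{"slide":[0,0,15],"delta_rot":[0,0,0],"fingers":1},{"slide":[0,0,20],"delta_rot":[0,0,0],"fingers":1},{"slide":[0,0,0],"delta_rot":[0,0,0],"fingers":1}]'

```text
clock: 16.88
ee_pos: [0.4047, -0.1434, 0.1373]
orientation: [[-0.901, -0.433, -0.004], [-0.433, 0.901, 0.002], [0.002, 0.003, -1.0]]
contact_force: [-0.4, 0.7, 0.0]
finger_gap: 0.997
```

```bash
python3 -c "
from wells import *
c=snap('wrist','w14');tops(c)
plan([.404,-.1452,.061],115,2)
"
```

```text
mustard 7040 med [ 0.4012 -0.1467  0.1016] mid [ 0.4033 -0.1457  0.0979] ext [0.061 0.061 0.011]
jam 5368 med [ 0.4103 -0.268   0.1014] mid [ 0.4126 -0.2704  0.0976] ext [0.059 0.059 0.011]
green 365 med [ 0.4949 -0.218   0.1064] mid [ 0.5013 -0.2175  0.1014] ext [0.027 0.015 0.014]
clk 16.93 ee [ 0.4054 -0.1439  0.1382] az 115.7 gap 1.001 F [ 0.5 -0.3  0.2] tilt 0.13 q1,q6 [-0.44 -2.46]
0 [0.9, -0.3, 38.6] rot 0.05
1 [0.9, -0.3, 38.6] rot 0.05
```

View pics/w14.png

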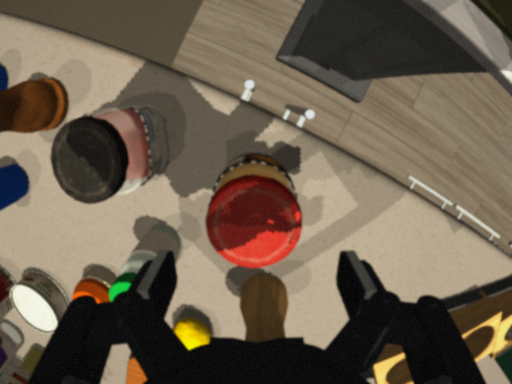

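>>> arm_command --moves '[{"slide":[2,0,18],"delta_rot":[0,0,0],"fingers":1},{"slide":[0,-0.5,20],"delta_rot":[0,0,0],"fingers":1},{"slide":[0,0,20],"delta_rot":[0,0,0],"fingers":1},{"slide":[0,0,18],"delta_rot":[0,0,0],"fingers":1},{"slide":[0,0,0],"delta_rot":[0,0,0],"fingers":1}]'

```text
clock: 17.55
ee_pos: [0.4041, -0.1458, 0.0625]
orientation: [[-0.902, -0.432, -0.001], [-0.432, 0.902, 0.001], [0.001, 0.001, -1.0]]
contact_force: [-0.0, 0.6, -0.2]
finger_gap: 0.996
```

>>> arm_command --moves '[{"slide":[0,0,0],"delta_rot":[0,0,0],"fingers":0.6},{"slide":[0,0,0],"delta_rot":[0,0,0],"fingers":0.6},{"slide":[0,0,0],"delta_rot":[0,0,0],"fingers":0.6},{"slide":[0,0,0],"delta_rot":[0,0,0],"fingers":0.6}]' --squeeze 50

```text
clock: 18.05
ee_pos: [0.4051, -0.1464, 0.064]
orientation: [[-0.902, -0.431, 0.002], [-0.431, 0.902, -0.001], [-0.002, -0.001, -1.0]]
contact_force: [-0.2, 1.3, 7.4]
finger_gap: 0.76
```

```bash
python3 -c "
from wells import *
c=snap('wrist','w15');tops(c)
plan([.404,-.1452,.061],115,2)
"
```

```text
mustard 15713 med [ 0.3981 -0.1496  0.1018] mid [ 0.4025 -0.1498  0.1006] ext [0.06  0.076 0.019]
jam 7696 med [ 0.4063 -0.2623  0.1013] mid [ 0.4124 -0.2639  0.0973] ext [0.059 0.046 0.012]
green 287 med [ 0.5    -0.1907  0.1054] mid [ 0.5033 -0.1911  0.1011] ext [0.02  0.008 0.014]
clk 18.1 ee [ 0.4051 -0.1464  0.064 ] az 115.6 gap 0.754 F [-1.1  1.6  6.8] tilt 0.12 q1,q6 [-0.45 -2.46]
0 [0.2, 0.8, 1.5] rot 0.05
1 [0.2, 0.8, 1.5] rot 0.05
```

View pics/w15.png

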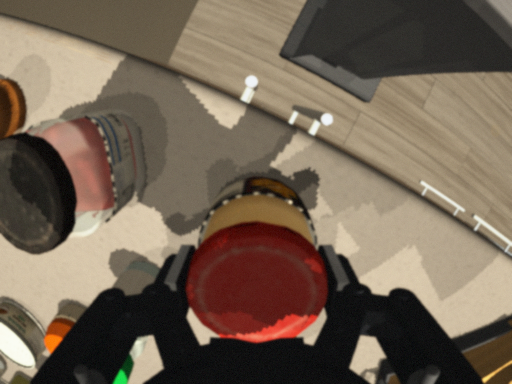

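>>> arm_command --moves '[{"slide":[0,0,0],"delta_rot":[0,0,0],"fingers":0.5},{"slide":[0,0,0],"delta_rot":[0,0,0],"fingers":0.5},{"slide":[0,0,-10],"delta_rot":[0,0,0],"fingers":0.5},{"slide":[0,0,-20],"delta_rot":[0,0,0],"fingers":0.5},{"slide":[0,0,0],"delta_rot":[0,0,0],"fingers":0.5}]' --squeeze 70

```text
clock: 18.73
ee_pos: [0.4053, -0.1469, 0.094]
orientation: [[-0.902, -0.431, 0.003], [-0.431, 0.902, -0.002], [-0.002, -0.003, -1.0]]
contact_force: [0.5, 0.6, -6.2]
finger_gap: 0.751
```

```bash
cat >> h.py <<'E'
def held(c,lo=0.02,hi=.06,rad=.05):
    P=wcloud(c);e=bot.sense()['ee_pos']
    hsv=cv2.cvtColor(c['frame'],cv2.COLOR_RGB2HSV)
    m=(np.hypot(P[...,0]-e[0],P[...,1]-e[1])<rad)&(P[...,2]>e[2]+lo)&(P[...,2]<e[2]+hi)
    r=((hsv[...,0]<10)|(hsv[...,0]>172))&(hsv[...,1]>120)&(hsv[...,2]>60)
    q=P[m&r];print('held',len(q),'mid',((np.percentile(q,1,axis=0)+np.percentile(q,99,axis=0))/2).round(4),'ext',np.ptp(q,axis=0).round(3),'topz',np.percentile(q[:,2],90).round(4),'ee',e.round(4))
E
python3 -c "
from wells import *
c=snap('wrist','w16');held(c)
plan([.404,-.1452,.24],115,3)
"
```

```text
held 13305 mid [ 0.403  -0.1475  0.1278] ext [0.065 0.065 0.014] topz 0.1324 ee [ 0.4048 -0.1466  0.0933]
clk 18.77 ee [ 0.4048 -0.1466  0.0933] az 115.6 gap 0.755 F [ 0.5  0.9 -5.6] tilt 0.1 q1,q6 [-0.45 -2.46]
0 [0.0, 0.5, -48.9] rot 0.03
1 [0.0, 0.5, -48.9] rot 0.03
2 [0.0, 0.5, -48.9] rot 0.03
```

View pics/w16.png

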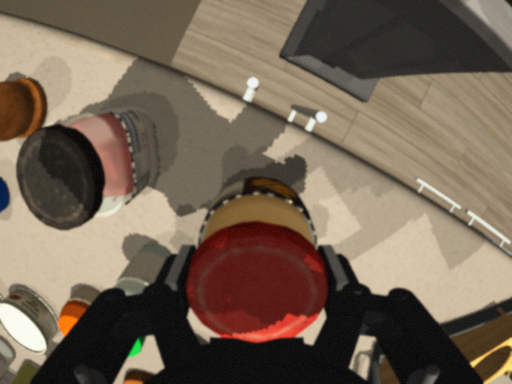

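>>> arm_command --moves '[{"slide":[0,0,-30],"delta_rot":[0,0,0],"fingers":0.5},{"slide":[0,0,-40],"delta_rot":[0,0,0],"fingers":0.5},{"slide":[0,0,-40],"delta_rot":[0,0,0],"fingers":0.5},{"slide":[0,0,-30],"delta_rot":[0,0,0],"fingers":0.5},{"slide":[0,0,0],"delta_rot":[0,0,0],"fingers":0.5}]'

```text
clock: 19.4
ee_pos: [0.4055, -0.147, 0.2339]
orientation: [[-0.902, -0.431, 0.004], [-0.431, 0.902, -0.002], [-0.003, -0.003, -1.0]]
contact_force: [1.0, -0.1, -6.4]
finger_gap: 0.753
```

```bash
python3 -c "
from wells import *
plan([*LGw,.22],125,9)
"
```

```text
clk 19.4 ee [ 0.4055 -0.147   0.2339] az 115.6 gap 0.753 F [ 1.  -0.1 -6.4] tilt 0.24 q1,q6 [-0.45 -2.46]
0 [-24.5, 34.6, 1.5] rot -0.17
1 [-25.1, 34.1, 1.5] rot -0.17
2 [-25.8, 33.7, 1.5] rot -0.17
3 [-26.4, 33.2, 1.5] rot -0.17
4 [-27.0, 32.7, 1.5] rot -0.17
5 [-27.6, 32.2, 1.5] rot -0.17
6 [-28.1, 31.7, 1.5] rot -0.17
7 [-28.7, 31.2, 1.5] rot -0.17
8 [-29.3, 30.6, 1.5] rot -0.17
```

>>> arm_command --moves '[{"slide":[-24.5,34.5,1],"delta_rot":[0,0,-0.17],"fingers":0.5},{"slide":[-25,34,1],"delta_rot":[0,0,-0.17],"fingers":0.5},{"slide":[-26,33.5,1],"delta_rot":[0,0,-0.17],"fingers":0.5},{"slide":[-26.5,33,1],"delta_rot":[0,0,-0.17],"fingers":0.5},{"slide":[-27,32.5,1],"delta_rot":[0,0,-0.17],"fingers":0.5}]'

```text
clock: 20.02
ee_pos: [0.4395, 0.0631, 0.225]
orientation: [[-0.86, -0.51, -0.005], [-0.51, 0.86, -0.0], [0.004, 0.002, -1.0]]
contact_force: [0.6, 0.2, -6.2]
finger_gap: 0.752
```

>>> arm_command --moves '[{"slide":[-27.5,32,1],"delta_rot":[0,0,-0.17],"fingers":0.5},{"slide":[-28,31.5,2],"delta_rot":[0,0,-0.17],"fingers":0.5},{"slide":[-28.5,31,2],"delta_rot":[0,0,-0.17],"fingers":0.5},{"slide":[-28,29,2],"delta_rot":[0,0,-0.17],"fingers":0.5},{"slide":[0,0,0],"delta_rot":[0,0,0],"fingers":0.5}]'

```text
clock: 20.65
ee_pos: [0.4694, 0.2285, 0.2175]
orientation: [[-0.82, -0.573, -0.004], [-0.573, 0.82, -0.0], [0.003, 0.002, -1.0]]
contact_force: [-0.1, -0.5, -6.7]
finger_gap: 0.754
```

```bash
python3 -c "
from wells import *
c=snap('wrist','w17');held(c);wells(c)
plan([*LGw,.15],125,1)
"
```

```text
held 13299 mid [0.4674 0.2276 0.2513] ext [0.066 0.066 0.019] topz 0.256 ee [0.4687 0.2266 0.2176]
S prior [0.4148 0.3131] circ [0.3831 0.2709] R 37.1 hullc [0.3832 0.2655] eqR 17.7
L prior [0.4707 0.2278] circ [0.4694 0.228 ] R 42.1 hullc [0.4616 0.2212] eqR 34.6
M prior [0.5266 0.1425] circ [0.5242 0.1446] R 36.3 hullc [0.525  0.1444] eqR 35.2
clk 20.7 ee [0.4687 0.2266 0.2176] az 124.9 gap 0.75 F [-0.1 -0.2 -6.2] tilt 0.32 q1,q6 [ 0.37 -1.81]
0 [-2.6, 1.1, 67.6] rot -0.02
```

View pics/w17.png

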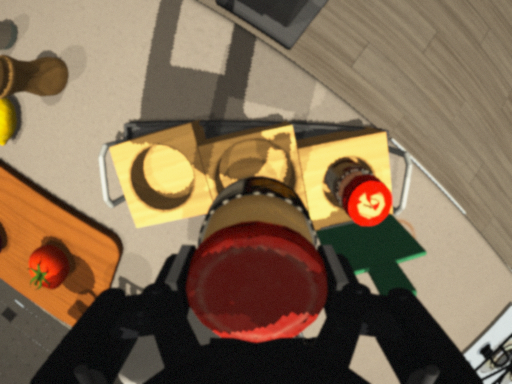

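>>> arm_command --moves '[{"slide":[-3,0,15],"delta_rot":[0,0,0],"fingers":0.5},{"slide":[0,0,30],"delta_rot":[0,0,0],"fingers":0.5},{"slide":[0,0,30],"delta_rot":[0,0,0],"fingers":0.5},{"slide":[0,0,10],"delta_rot":[0,0,0],"fingers":0.5},{"slide":[0,0,0],"delta_rot":[0,0,0],"fingers":0.5}]'

```text
clock: 21.32
ee_pos: [0.4719, 0.2269, 0.1347]
orientation: [[-0.822, -0.569, -0.002], [-0.569, 0.822, -0.001], [0.003, 0.001, -1.0]]
contact_force: [-0.7, 0.0, -5.6]
finger_gap: 0.752
```

```bash
python3 -c "
from wells import *
c=snap('wrist','w18');held(c);wells(c)
plan([*LGw,.081],125,1)
"
```

```text
held 13353 mid [0.47   0.226  0.1684] ext [0.066 0.065 0.014] topz 0.1731 ee [0.4729 0.2274 0.1358]
S prior [0.4148 0.3131] circ [0.383  0.2685] R 38.4 hullc [0.3844 0.2626] eqR 18.6
L prior [0.4707 0.2278] circ [0.4691 0.2272] R 41.5 hullc [0.4579 0.22  ] eqR 31.5
M prior [0.5266 0.1425] circ [0.5243 0.1446] R 35.9 hullc [0.5248 0.1445] eqR 35.0
clk 21.38 ee [0.4729 0.2274 0.1358] az 124.7 gap 0.755 F [ 0.  -1.  -5.3] tilt 0.01 q1,q6 [ 0.37 -1.81]
0 [1.3, 2.9, 54.8] rot -0.05
```

View pics/w18.png

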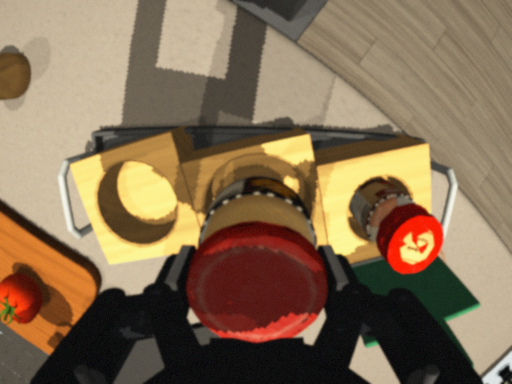

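>>> arm_command --moves '[{"slide":[-1,2,5],"delta_rot":[0,0,0],"fingers":0.5},{"slide":[0,0,15],"delta_rot":[0,0,0],"fingers":0.5},{"slide":[0,0,15],"delta_rot":[0,0,0],"fingers":0.5},{"slide":[0,0,15],"delta_rot":[0,0,0],"fingers":0.5},{"slide":[0,0,2],"delta_rot":[0,0,0],"fingers":0.5}]'

```text
clock: 22.0
ee_pos: [0.4716, 0.2299, 0.0824]
orientation: [[-0.822, -0.57, -0.002], [-0.57, 0.822, -0.001], [0.002, 0.001, -1.0]]
contact_force: [-1.5, -0.2, -2.6]
finger_gap: 0.753
```

>>> arm_command --moves '[{"slide":[0,0,2],"delta_rot":[0,0,0],"fingers":0.5},{"slide":[0,0,1],"delta_rot":[0,0,0],"fingers":0.5}]'

```text
clock: 22.25
ee_pos: [0.4722, 0.2303, 0.0823]
orientation: [[-0.822, -0.57, 0.0], [-0.57, 0.822, 0.001], [-0.0, 0.0, -1.0]]
contact_force: [-5.6, -1.2, 12.0]
finger_gap: 0.749
```

>>> arm_command --moves '[{"slide":[0,0,0],"delta_rot":[0,0,0],"fingers":0.95},{"slide":[0,0,0],"delta_rot":[0,0,0],"fingers":1},{"slide":[0,0,0],"delta_rot":[0,0,0],"fingers":1},{"slide":[0,0,-15],"delta_rot":[0,0,0],"fingers":1},{"slide":[0,0,-30],"delta_rot":[0,0,0],"fingers":1}]'

```text
clock: 22.88
ee_pos: [0.4715, 0.2297, 0.1259]
orientation: [[-0.822, -0.57, -0.003], [-0.57, 0.822, -0.001], [0.003, 0.001, -1.0]]
contact_force: [1.1, -0.3, 0.1]
finger_gap: 1.0
```

>>> arm_command --moves '[{"slide":[0,0,-50],"delta_rot":[0,0,0],"fingers":1},{"slide":[0,0,-60],"delta_rot":[0,0,0],"fingers":1},{"slide":[0,0,-20],"delta_rot":[0,0,0],"fingers":1},{"slide":[0,0,0],"delta_rot":[0,0,0],"fingers":1}]'

```text
clock: 23.38
ee_pos: [0.4736, 0.2306, 0.2588]
orientation: [[-0.822, -0.57, 0.006], [-0.57, 0.822, 0.002], [-0.006, -0.001, -1.0]]
contact_force: [-0.5, -0.5, -0.7]
finger_gap: 1.003
```

```bash
cat >> h.py <<'E'
def placed(c):
    P=wcloud(c)
    for n,b,z,r in(('spice',SMw,.124,.0225),('mustard',LGw,.119,.033),('mill',MDw,.172,.024)):
        m=(np.hypot(P[...,0]-b[0],P[...,1]-b[1])<r+.02)&(abs(P[...,2]-z)<.012)
        if m.sum()<20: continue
        q=P[m];mm=(np.percentile(q,1,axis=0)+np.percentile(q,99,axis=0))/2
        print(n,m.sum(),'mid',mm.round(4),'off',((mm[:2]-b)*1000).round(1),'ext',np.ptp(q,axis=0).round(3),'z90',np.percentile(q[:,2],90).round(4))
E
python3 -c "
from wells import *
c=snap('wrist','w19');placed(c)
plan([.43,.0,.26],112,5)
"
```

```text
spice 1484 mid [0.4144 0.3149 0.1201] off [-0.4  1.3] ext [0.045 0.046 0.016] z90 0.1266
mustard 3377 mid [0.4701 0.2309 0.1161] off [-0.1  1.9] ext [0.066 0.066 0.015] z90 0.1207
clk 23.43 ee [0.4725 0.2301 0.2568] az 124.7 gap 0.999 F [-1.2  0.3 -1.5] tilt 0.12 q1,q6 [ 0.37 -1.8 ]
0 [33.2, -33.0, -0.6] rot 0.42
1 [31.7, -34.4, -0.6] rot 0.42
2 [30.1, -35.8, -0.6] rot 0.42
3 [28.5, -37.1, -0.6] rot 0.42
4 [26.8, -38.3, -0.6] rot 0.42
```

View pics/w19.png

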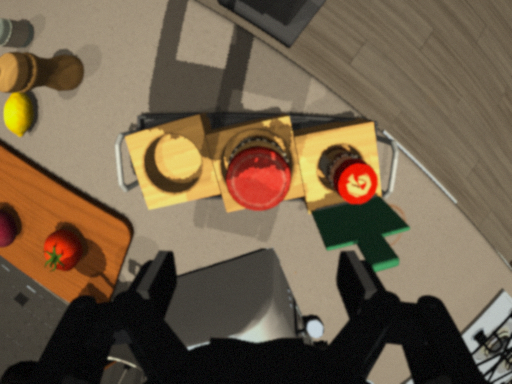

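>>> arm_command --moves '[{"slide":[33,-33,0],"delta_rot":[0,0,0.45],"fingers":1},{"slide":[31.5,-34.5,0],"delta_rot":[0,0,0.45],"fingers":1},{"slide":[30,-36,0],"delta_rot":[0,0,0.45],"fingers":1},{"slide":[28.5,-37,0],"delta_rot":[0,0,0.45],"fingers":1},{"slide":[27,-38,0],"delta_rot":[0,0,0.45],"fingers":1}]'

```text
clock: 24.05
ee_pos: [0.4272, -0.0007, 0.254]
orientation: [[-0.933, -0.361, -0.004], [-0.361, 0.933, 0.0], [0.003, 0.002, -1.0]]
contact_force: [-0.0, -0.9, -0.2]
finger_gap: 0.997
```

```bash
python3 -c "
from wells import *
plan([.417,-.384,.24],90,9)
"
```

```text
clk 24.05 ee [ 0.4272 -0.0007  0.254 ] az 111.2 gap 0.997 F [-0.  -0.9 -0.2] tilt 0.21 q1,q6 [-0.1  -2.04]
0 [16.4, -39.3, 1.6] rot 0.39
1 [14.8, -40.0, 1.6] rot 0.39
2 [13.2, -40.5, 1.6] rot 0.39
3 [11.5, -41.0, 1.6] rot 0.39
4 [9.8, -41.5, 1.6] rot 0.39
5 [8.1, -41.8, 1.6] rot 0.39
6 [6.4, -42.1, 1.6] rot 0.39
7 [4.6, -42.4, 1.6] rot 0.39
8 [2.9, -42.5, 1.6] rot 0.39
```

>>> arm_command --moves '[{"slide":[16.5,-39.5,1],"delta_rot":[0,0,0.39],"fingers":1},{"slide":[15,-40,1],"delta_rot":[0,0,0.39],"fingers":1},{"slide":[13,-40.5,1],"delta_rot":[0,0,0.39],"fingers":1},{"slide":[11.5,-41,1],"delta_rot":[0,0,0.39],"fingers":1},{"slide":[10,-41.5,1],"delta_rot":[0,0,0.39],"fingers":1}]'

```text
clock: 24.68
ee_pos: [0.422, -0.2134, 0.2488]
orientation: [[-0.986, -0.164, -0.003], [-0.164, 0.986, 0.002], [0.003, 0.003, -1.0]]
contact_force: [0.7, 0.2, -0.1]
finger_gap: 1.0
```

>>> arm_command --moves '[{"slide":[8,-42,2],"delta_rot":[0,0,0.39],"fingers":0.8},{"slide":[6.5,-42,2],"delta_rot":[0,0,0.39],"fingers":0.8},{"slide":[4.5,-42,2],"delta_rot":[0,0,0.39],"fingers":0.8},{"slide":[3,-38,2],"delta_rot":[0,0,0.39],"fingers":0.8},{"slide":[0,0,0],"delta_rot":[0,0,0],"fingers":0.8}]'

```text
clock: 25.3
ee_pos: [0.4179, -0.3801, 0.2402]
orientation: [[-1.0, 0.0, -0.003], [0.0, 1.0, 0.002], [0.003, 0.002, -1.0]]
contact_force: [0.5, 0.7, 0.4]
finger_gap: 0.8
```

```bash
python3 -c "
from wells import *
c=snap('wrist','w20');tops(c)
plan([.417,-.384,.19],90,1)
"
```

```text
mill 2185 med [ 0.4112 -0.3855  0.15  ] mid [ 0.4156 -0.3859  0.1471] ext [0.044 0.046 0.018]
jam 2689 med [ 0.4119 -0.2746  0.1015] mid [ 0.4128 -0.2734  0.0978] ext [0.058 0.059 0.012]
pale 625 med [ 0.5125 -0.0891  0.1477] mid [ 0.5167 -0.0834  0.1495] ext [0.04  0.038 0.023]
green 781 med [ 0.504  -0.2102  0.1068] mid [ 0.5064 -0.2075  0.1015] ext [0.037 0.037 0.014]
clk 25.35 ee [ 0.4179 -0.3783  0.2404] az 90.1 gap 0.799 F [-0.   1.3  0.1] tilt 0.27 q1,q6 [-0.81 -2.38]
0 [0.9, -5.7, 50.4] rot 0.01
```

View pics/w20.png

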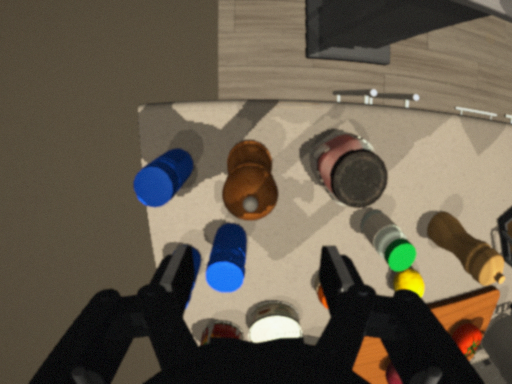

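>>> arm_command --moves '[{"slide":[2,-6.5,10],"delta_rot":[0,0,0],"fingers":0.8},{"slide":[0,0,25],"delta_rot":[0,0,0],"fingers":0.8},{"slide":[0,0,20],"delta_rot":[0,0,0],"fingers":0.8},{"slide":[0,0,0],"delta_rot":[0,0,0],"fingers":0.8}]'

```text
clock: 25.85
ee_pos: [0.4157, -0.3824, 0.1855]
orientation: [[-1.0, -0.004, -0.004], [-0.004, 1.0, 0.004], [0.004, 0.004, -1.0]]
contact_force: [-0.5, 0.3, 0.0]
finger_gap: 0.8
```

```bash
python3 -c "
from wells import *
c=snap('wrist','w21');tops(c)
plan([.416,-.385,.118],90,1)
"
```

```text
mill 3232 med [ 0.4097 -0.3859  0.15  ] mid [ 0.4145 -0.3858  0.1472] ext [0.041 0.045 0.018]
jam 3613 med [ 0.4113 -0.2756  0.1015] mid [ 0.413  -0.2733  0.0977] ext [0.059 0.059 0.011]
pale 233 med [ 0.5207 -0.0979  0.1441] mid [ 0.5211 -0.094   0.1442] ext [0.035 0.018 0.012]
green 827 med [ 0.5009 -0.2098  0.1068] mid [ 0.505  -0.2073  0.1014] ext [0.034 0.037 0.014]
clk 25.9 ee [ 0.4164 -0.3834  0.1868] az 90.2 gap 0.8 F [ 0.1 -0.9 -0. ] tilt 0.16 q1,q6 [-0.82 -2.39]
0 [0.4, -1.6, 68.8] rot 0.04
```

View pics/w21.png

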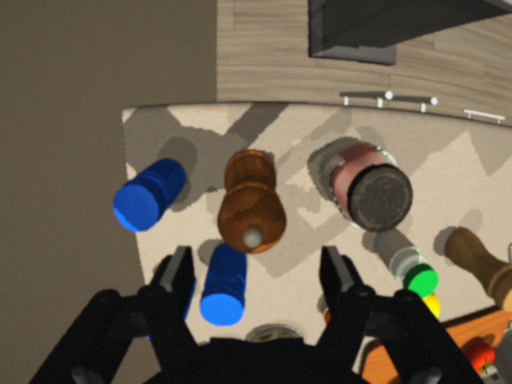

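>>> arm_command --moves '[{"slide":[0,-2,15],"delta_rot":[0,0,0],"fingers":0.8},{"slide":[0,0,20],"delta_rot":[0,0,0],"fingers":0.8},{"slide":[0,0,20],"delta_rot":[0,0,0],"fingers":0.8},{"slide":[0,0,14],"delta_rot":[0,0,0],"fingers":0.8},{"slide":[0,0,0],"delta_rot":[0,0,0],"fingers":0.6}]' --squeeze 35

```text
clock: 26.52
ee_pos: [0.4165, -0.3862, 0.1178]
orientation: [[-1.0, -0.003, -0.001], [-0.003, 1.0, 0.002], [0.001, 0.002, -1.0]]
contact_force: [0.0, 0.4, 0.0]
finger_gap: 0.606
```

>>> arm_command --moves '[{"slide":[0,0,0],"delta_rot":[0,0,0],"fingers":0.35},{"slide":[0,0,0],"delta_rot":[0,0,0],"fingers":0.35},{"slide":[0,0,0],"delta_rot":[0,0,0],"fingers":0.35},{"slide":[0,0,0],"delta_rot":[0,0,0],"fingers":0.35}]'

```text
clock: 27.02
ee_pos: [0.4171, -0.3868, 0.119]
orientation: [[-1.0, -0.003, 0.0], [-0.003, 1.0, -0.0], [-0.0, -0.0, -1.0]]
contact_force: [-0.4, 0.5, -2.3]
finger_gap: 0.542
```

```bash
python3 -c "
from wells import *
c=snap('wrist','w22');tops(c)
plan([.416,-.385,.118],90,1)
"
```

```text
mill 8113 med [ 0.4077 -0.3872  0.1504] mid [ 0.4116 -0.387   0.1498] ext [0.035 0.07  0.023]
jam 5339 med [ 0.4104 -0.2775  0.1015] mid [ 0.4129 -0.2738  0.0974] ext [0.058 0.059 0.012]
green 1132 med [ 0.5018 -0.2126  0.1067] mid [ 0.5062 -0.208   0.1013] ext [0.036 0.037 0.014]
clk 27.07 ee [ 0.417  -0.3868  0.119 ] az 90.2 gap 0.543 F [-0.1  0.  -1.5] tilt 0.01 q1,q6 [-0.82 -2.4 ]
0 [1.0, 1.8, 1.0] rot 0.03
```

View pics/w22.png

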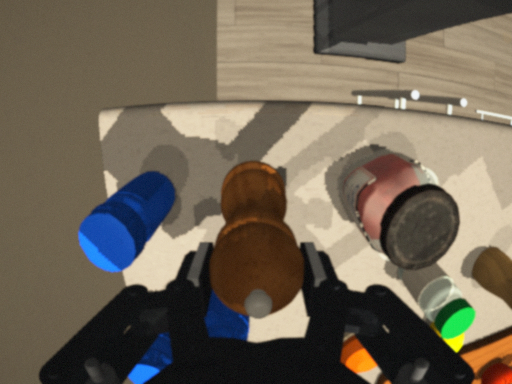

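>>> arm_command --moves '[{"slide":[0,0,0],"delta_rot":[0,0,0],"fingers":0.35},{"slide":[0,0,-30],"delta_rot":[0,0,0],"fingers":0.35},{"slide":[0,0,-55],"delta_rot":[0,0,0],"fingers":0.35},{"slide":[0,0,-60],"delta_rot":[0,0,0],"fingers":0.35},{"slide":[0,0,-55],"delta_rot":[0,0,0],"fingers":0.35}]' --squeeze 50

```text
clock: 27.7
ee_pos: [0.4169, -0.3867, 0.3209]
orientation: [[-1.0, -0.003, 0.0], [-0.003, 1.0, -0.001], [-0.0, -0.001, -1.0]]
contact_force: [-0.4, -0.4, -2.5]
finger_gap: 0.538
```

>>> arm_command --moves '[{"slide":[0,0,-20],"delta_rot":[0,0,0],"fingers":0.35},{"slide":[0,0,0],"delta_rot":[0,0,0],"fingers":0.35}]'

```text
clock: 27.95
ee_pos: [0.4177, -0.3875, 0.341]
orientation: [[-1.0, -0.003, 0.003], [-0.003, 1.0, -0.004], [-0.003, -0.004, -1.0]]
contact_force: [0.8, -0.2, -1.7]
finger_gap: 0.535
```

```bash
python3 -c "
from wells import *
c=snap('wrist','w23')
plan([*MDw,.33],105,11)
"
```

```text
clk 28.0 ee [ 0.4169 -0.3867  0.3389] az 90.2 gap 0.533 F [-1.1 -0.  -2.4] tilt 0.04 q1,q6 [-0.82 -2.4 ]
0 [-10.1, 48.2, 0.8] rot -0.22
1 [-11.2, 48.0, 0.8] rot -0.22
2 [-12.3, 47.7, 0.8] rot -0.22
3 [-13.4, 47.4, 0.8] rot -0.22
4 [-14.5, 47.1, 0.8] rot -0.22
5 [-15.7, 46.7, 0.8] rot -0.22
6 [-16.7, 46.3, 0.8] rot -0.22
7 [-17.8, 45.9, 0.8] rot -0.22
8 [-18.9, 45.5, 0.8] rot -0.22
9 [-20.0, 45.1, 0.8] rot -0.22
10 [-21.0, 44.6, 0.8] rot -0.22
```

View pics/w23.png

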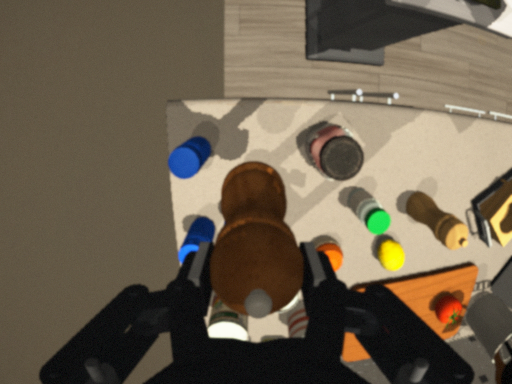

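The mill is lifted upright in the jaws, head at (257,250). Carrying it over.

>>> arm_command --moves '[{"slide":[-10,48,0],"delta_rot":[0,0,-0.22],"fingers":0.35},{"slide":[-11,48,0],"delta_rot":[0,0,-0.22],"fingers":0.35},{"slide":[-12.5,47.5,0],"delta_rot":[0,0,-0.22],"fingers":0.35},{"slide":[-13.5,47.5,0],"delta_rot":[0,0,-0.22],"fingers":0.35},{"slide":[-14.5,47,0],"delta_rot":[0,0,-0.22],"fingers":0.35}]'

```text
clock: 28.62
ee_pos: [0.4658, -0.1439, 0.3363]
orientation: [[-0.993, -0.118, -0.004], [-0.118, 0.993, 0.002], [0.004, 0.002, -1.0]]
contact_force: [0.3, 0.4, -1.0]
finger_gap: 0.534
```

>>> arm_command --moves '[{"slide":[-15.5,46.5,0],"delta_rot":[0,0,-0.22],"fingers":0.35},{"slide":[-17,46.5,0],"delta_rot":[0,0,-0.22],"fingers":0.35},{"slide":[-18,46,0],"delta_rot":[0,0,-0.22],"fingers":0.35},{"slide":[-19,45.5,0],"delta_rot":[0,0,-0.22],"fingers":0.35},{"slide":[-20,45,0],"delta_rot":[0,0,-0.22],"fingers":0.35}]'

```text
clock: 29.25
ee_pos: [0.5165, 0.0968, 0.3362]
orientation: [[-0.973, -0.232, -0.004], [-0.232, 0.973, -0.001], [0.004, 0.0, -1.0]]
contact_force: [0.2, 0.0, -3.4]
finger_gap: 0.535
```

>>> arm_command --moves '[{"slide":[-18,36,0],"delta_rot":[0,0,-0.22],"fingers":0.35},{"slide":[0,0,15],"delta_rot":[0,0,0],"fingers":0.35},{"slide":[0,0,0],"delta_rot":[0,0,0],"fingers":0.35}]'

```text
clock: 29.62
ee_pos: [0.5246, 0.134, 0.3203]
orientation: [[-0.967, -0.254, -0.007], [-0.254, 0.967, -0.002], [0.008, -0.0, -1.0]]
contact_force: [-0.5, -0.2, -2.3]
finger_gap: 0.536
```

```bash
python3 -c "
from wells import *
c=snap('wrist','w24');wells(c)
plan([*MDw,.2],105,1)
P=wcloud(c);e=bot.sense()['ee_pos']
m=(np.hypot(P[...,0]-e[0],P[...,1]-e[1])<.05)&(P[...,2]>e[2]+.0)&(P[...,2]<e[2]+.055)
hsv=cv2.cvtColor(c['frame'],cv2.COLOR_RGB2HSV);r=(hsv[...,1]>100)&(hsv[...,2]>50)
q=P[m&r];print(len(q),((np.percentile(q,1,axis=0)+np.percentile(q,99,axis=0))/2).round(4),np.ptp(q,axis=0).round(3))
"
```

```text
S prior [0.4148 0.3131] circ [0.3854 0.2671] R 39.4 hullc [0.3866 0.2621] eqR 18.3
L prior [0.4707 0.2278] circ [0.4701 0.227 ] R 42.3 hullc [0.4685 0.2182] eqR 35.3
M prior [0.5266 0.1425] circ [0.526  0.1437] R 36.4 hullc [0.5175 0.1438] eqR 30.3
clk 29.68 ee [0.5252 0.1336 0.3215] az 104.7 gap 0.536 F [-0.1 -0.2 -2.1] tilt 0.31 q1,q6 [ 0.17 -1.66]
0 [-3.5, 10.2, 121.5] rot -0.05
5408 [0.5201 0.1249 0.3435] [0.045 0.073 0.052]
```

View pics/w24.png

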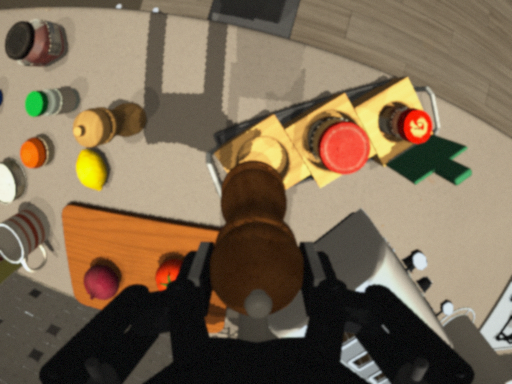

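```bash
python3 -c "
from wells import *
c=np.load('top0.npz');P=cloud(c)
m=(P[...,2]>.1)&(P[...,2]<.3);q=P[m];d=np.hypot(q[:,0]-MDw[0],q[:,1]-MDw[1]);o=np.argsort(d)[:8];print(np.c_[d[o],q[o]].round(3))
c=np.load('w19.npz');P=wcloud(c);m=(P[...,2]>.13)&(P[...,2]<.2);q=P[m];d=np.hypot(q[:,0]-MDw[0],q[:,1]-MDw[1]);o=np.argsort(d)[:400:50];print(np.c_[d[o],q[o]].round(3))
"
```

```text
[[0.163 0.616 0.28  0.116]
 [0.164 0.613 0.283 0.175]
 [0.164 0.628 0.273 0.114]
 [0.164 0.633 0.269 0.102]
 [0.164 0.622 0.278 0.149]
 [0.165 0.627 0.274 0.167]
 [0.165 0.616 0.282 0.155]
 [0.165 0.637 0.266 0.152]]
[[0.164 0.616 0.281 0.148]
 [0.165 0.621 0.278 0.132]
 [0.165 0.63  0.272 0.173]
 [0.165 0.63  0.273 0.147]
 [0.165 0.606 0.289 0.155]
 [0.165 0.608 0.288 0.131]
 [0.165 0.61  0.287 0.151]
 [0.165 0.615 0.284 0.145]]
```

Toaster is 163 mm away from the well axis, so it is clear. Descending to just above the well.

>>> arm_command --moves '[{"slide":[-5,10.5,15],"delta_rot":[0,0,0],"fingers":0.35},{"slide":[0,0,35],"delta_rot":[0,0,0],"fingers":0.35},{"slide":[0,0,35],"delta_rot":[0,0,0],"fingers":0.35},{"slide":[0,0,25],"delta_rot":[0,0,0],"fingers":0.35},{"slide":[0,0,0],"delta_rot":[0,0,0],"fingers":0.35}]'

```text
clock: 30.3
ee_pos: [0.5269, 0.1453, 0.2113]
orientation: [[-0.968, -0.253, -0.006], [-0.253, 0.968, -0.001], [0.006, 0.001, -1.0]]
contact_force: [0.8, -0.3, -1.4]
finger_gap: 0.538
```

```bash
python3 -c "
from wells import *
c=snap('wrist','w25');wells(c);snap('scene','s25');snap('top','t25')
plan([MDw[0]+.0015,MDw[1],.137],105,1)
s=cv2.imread('pics/s25.png');t=cv2.imread('pics/t25.png')
cv2.imwrite('pics/cc25.png',np.hstack([cv2.resize(s[160:280,110:240],(390,360)),cv2.resize(t[130:250,110:240],(390,360))]))
"
```

```text
S prior [0.4148 0.3131] circ [0.3849 0.2658] R 39.3 hullc [0.3884 0.2592] eqR 18.4
L prior [0.4707 0.2278] circ [0.4708 0.2262] R 41.8 hullc [0.4687 0.2171] eqR 34.7
M prior [0.5266 0.1425] circ [0.5252 0.1435] R 36.2 hullc [0.5163 0.1419] eqR 29.5
clk 30.45 ee [0.5299 0.1459 0.2148] az 104.7 gap 0.538 F [ 0.6  0.9 -2. ] tilt 0.12 q1,q6 [ 0.19 -1.63]
0 [2.7, -1.0, 77.8] rot -0.06
```

View pics/w25.png

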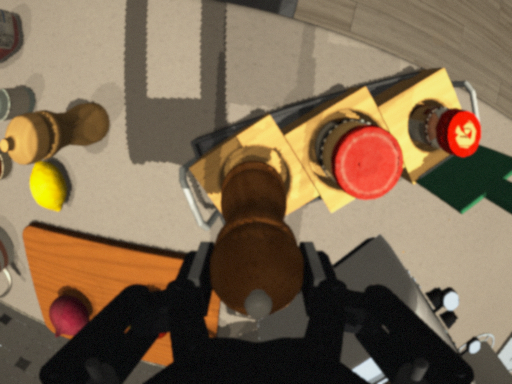

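View pics/cc25.png

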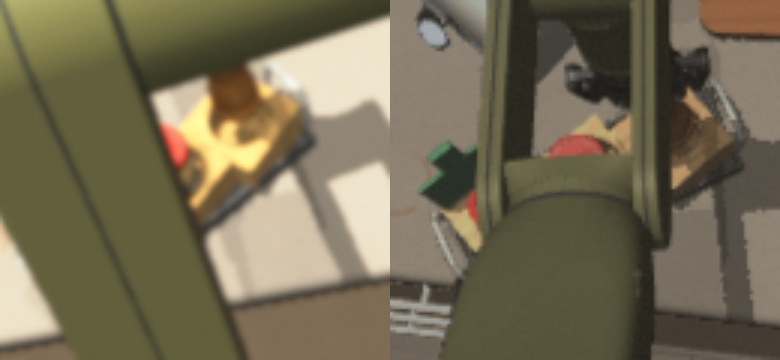

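>>> arm_command --moves '[{"slide":[2,-0.5,10],"delta_rot":[0,0,0],"fingers":0.35},{"slide":[0,0,18],"delta_rot":[0,0,0],"fingers":0.35},{"slide":[0,0,18],"delta_rot":[0,0,0],"fingers":0.35},{"slide":[0,0,18],"delta_rot":[0,0,0],"fingers":0.35},{"slide":[0,0,6],"delta_rot":[0,0,0],"fingers":0.35}]'

```text
clock: 31.08
ee_pos: [0.5265, 0.1448, 0.143]
orientation: [[-0.967, -0.254, -0.001], [-0.254, 0.967, -0.0], [0.001, 0.0, -1.0]]
contact_force: [-0.2, -0.4, -2.2]
finger_gap: 0.536
```

>>> arm_command --moves '[{"slide":[0,0,0],"delta_rot":[0,0,0],"fingers":0.35}]'

```text
clock: 31.2
ee_pos: [0.5271, 0.1449, 0.1439]
orientation: [[-0.967, -0.254, -0.0], [-0.254, 0.967, -0.0], [0.0, 0.0, -1.0]]
contact_force: [0.2, -0.3, -2.2]
finger_gap: 0.537
```

Force is still just the mill's weight, so it is free inside the well; 7 mm remain.

>>> arm_command --moves '[{"slide":[0,0,4],"delta_rot":[0,0,0],"fingers":0.35},{"slide":[0,0,2],"delta_rot":[0,0,0],"fingers":0.35},{"slide":[0,0,1.5],"delta_rot":[0,0,0],"fingers":0.35},{"slide":[0,0,0],"delta_rot":[0,0,0],"fingers":0.35}]'

```text
clock: 31.7
ee_pos: [0.5275, 0.145, 0.1368]
orientation: [[-0.967, -0.254, 0.001], [-0.254, 0.967, 0.0], [-0.001, -0.0, -1.0]]
contact_force: [0.0, 0.6, 0.5]
finger_gap: 0.534
```

>>> arm_command --moves '[{"slide":[0,0,1],"delta_rot":[0,0,0],"fingers":0.35},{"slide":[0,0,0],"delta_rot":[0,0,0],"fingers":0.35}]'

```text
clock: 31.95
ee_pos: [0.528, 0.1451, 0.1368]
orientation: [[-0.967, -0.254, 0.003], [-0.254, 0.967, 0.001], [-0.003, -0.0, -1.0]]
contact_force: [-1.4, -0.2, 7.0]
finger_gap: 0.536
```

>>> arm_command --moves '[{"slide":[0,0,0],"delta_rot":[0,0,0],"fingers":0.8},{"slide":[0,0,0],"delta_rot":[0,0,0],"fingers":0.8},{"slide":[0,0,-15],"delta_rot":[0,0,0],"fingers":0.8},{"slide":[0,0,-40],"delta_rot":[0,0,0],"fingers":0.8},{"slide":[0,0,-55],"delta_rot":[0,0,0],"fingers":0.8}]'

```text
clock: 32.58
ee_pos: [0.5261, 0.1447, 0.2459]
orientation: [[-0.967, -0.254, -0.003], [-0.254, 0.967, -0.001], [0.003, 0.0, -1.0]]
contact_force: [0.9, -0.8, -0.3]
finger_gap: 0.801
```

>>> arm_command --moves '[{"slide":[40,0,-10],"delta_rot":[0,0,0],"fingers":0.8},{"slide":[20,0,0],"delta_rot":[0,0,0],"fingers":0.8},{"slide":[0,0,0],"delta_rot":[0,0,0],"fingers":0.8},{"slide":[0,0,0],"delta_rot":[0,0,0],"fingers":0.8}]'

```text
clock: 33.08
ee_pos: [0.4696, 0.1298, 0.2547]
orientation: [[-0.967, -0.254, -0.0], [-0.254, 0.967, 0.0], [0.0, 0.0, -1.0]]
contact_force: [1.9, -0.7, -0.8]
finger_gap: 0.802
```

```bash
python3 -c "
from wells import *
c=snap('wrist','w26');placed(c);tops(c);tops(snap('top','t26'),False)
s=bot.sense();print(s['clock'],s['ee_pos'])
snap('scene','s26')
"
```

```text
spice 1194 mid [0.4145 0.3146 0.1199] off [-0.3  1. ] ext [0.045 0.046 0.016] z90 0.1266
mustard 2859 mid [0.4699 0.2301 0.1158] off [-0.3  1.1] ext [0.066 0.066 0.014] z90 0.1206
mill 1554 mid [0.5253 0.145  0.172 ] off [-0.7  0.7] ext [0.044 0.045 0.024] z90 0.1731
pale 1064 med [ 0.512  -0.0699  0.1479] mid [ 0.517  -0.0761  0.1496] ext [0.042 0.041 0.022]
green 454 med [ 0.504  -0.196   0.1063] mid [ 0.5061 -0.1988  0.1013] ext [0.037 0.026 0.014]
jam 309 med [ 0.4134 -0.2706  0.0991] mid [ 0.4141 -0.2704  0.0987] ext [0.059 0.058 0.014]
pale 157 med [ 0.5159 -0.0782  0.146 ] mid [ 0.5182 -0.0786  0.15  ] ext [0.043 0.041 0.023]
green 115 med [ 0.5063 -0.2052  0.1049] mid [ 0.507  -0.2047  0.1034] ext [0.036 0.035 0.016]
33.175 [0.46985516 0.12986308 0.25457002]
```

View pics/w26.png

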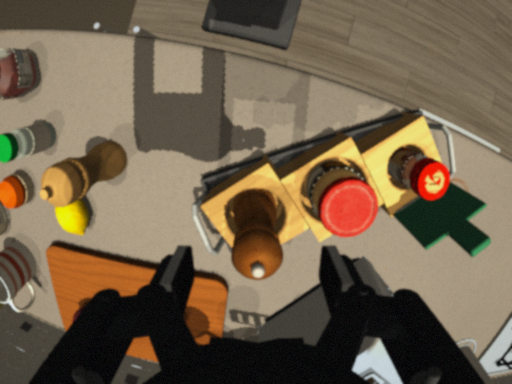

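View pics/s26.png

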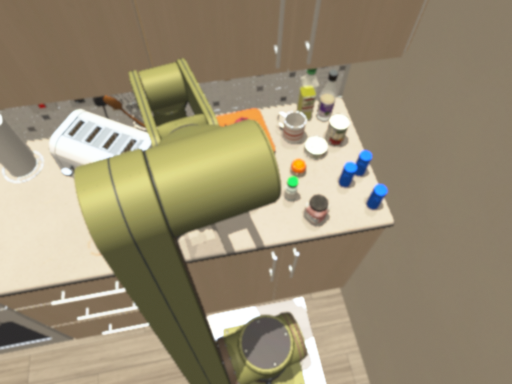

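```bash
python3 -c "
from wells import *
c=np.load('w26.npz');P=wcloud(c);hsv=cv2.cvtColor(c['frame'],cv2.COLOR_RGB2HSV)
g=cv2.inRange(hsv,(50,60,20),(90,255,255)).astype(bool)&(P[...,2]>.07)&(P[...,2]<.25)&(np.hypot(P[...,0]-.45,P[...,1]-.35)<.12)
q=P[g];x=(q[:,:2]-SM)@X-.044;z=q[:,2]-.065
print(len(q),'z range',q[:,2].min(),q[:,2].max(),'angle',np.median(np.arctan2(z,-x)[z>.05]))
for lo in(.08,.1,.12,.14,.16,.18):
  m=(q[:,2]>lo)&(q[:,2]<lo+.02)
  if m.sum():print(lo,x[m].mean())
m=np.hypot(P[...,0]-.5253,P[...,1]-.145)<.012
print('mill top',np.percentile(P[m][:,2],[50,95,99]))
m=np.hypot(P[...,0]-.5253,P[...,1]-.145)<.03
q=P[m];
for a in (.06,.09,.12,.15): print(a,((q[:,2]>a)&(q[:,2]<a+.02)).sum())
"
```

```text
3570 z range 0.07021786314982784 0.1992718508624664 angle 1.6253847041424483
0.08 0.0022086065304264945
0.1 0.00298212891022432
0.12 0.003739553151842636
0.14 0.004733980862083964
0.16 0.005409191189645231
0.18 0.007349897638172232
mill top [0.17243078 0.18415033 0.18479201]
0.06 462
0.09 234
0.12 323
0.15 1255
```

```bash
python3 -c "
from h import *
print(bot.finish_job())"
```

```text
the job is handed in; nothing more can be done
None
```

I raised the green flap and stood the spice jar, mustard jar and dark mill in their wells. The job is handed in at about 33 s of the 141 s; it reports no verdict.

| Item | Where it stands | Last check |
|---|---|---|
| Flap | raised | upright at about 1.6 rad (1.2 needed) |
| Spice jar | small well | about 1 mm off the well axis; top about 0.127 m by the wrist depth (0.124 expected) |
| Mustard jar | large well | about 1 mm off the axis; top about 0.121 m (0.119 expected) |
| Dark mill | medium well | about 1 mm off the axis; top about 0.184 m (0.183 expected) |

- **Seating:** Each piece met the well floor at the expected height, shown by a rise in force, and each looked upright in the last wrist picture. I did not measure tilt separately.
- **Look-alikes:** The pale mill, jam jar and green-capped jar measured within about 2 mm of their starts in the top view, so they were left alone.
- **Gripper:** It is open and clear of everything, about 60 mm to the side of the mill and above it.

**Failures and disagreements:**
- One move call was refused early on because a row lacked a key.
- The top view and the wrist view disagreed by 2–3 mm on the well centres; I used the average.
- The wrist depth reads tops 1–3 mm high, and the flap angle came out at 1.62 rad from the picture against 1.73 rad from the arm's pose at release.
- The blocks stand turned about 15° to the row. I found this before gripping the flap and corrected for it.

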